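Unload the clamped panel rack and lean the panels to air

ROBOT

A 6-joint arm with a two-finger parallel gripper is mounted at the origin on the work surface. World frame = base frame: x ahead of the robot, y to its left, z up, the work surface at z = 0. Lengths are in m, angles in rad, forces in N, time in s.
With the tool pointing down it reaches from about 0.425 to 0.95 m from the base axis. Payload 14.7 kg.
Tool frame: the origin (TCP) lies where the fingers leave the gripper's body, on its centre line; the fingertips stand 73 mm ahead of it and the grasp point (between the pads) lies 54 mm ahead of it; z points along the fingers, y is the direction in which the jaws open and shut (so a half turn about z gives the same grasp; the last joint's range is limited). The gripper opens to 85 mm and grips with 20 to 120 N. Pads are 22 mm wide; open, the fingers measure 114 mm over their backs; the gripper's body (76 mm by 85 mm) begins 54 mm behind the grasp point. The pads swing forward as they close: fully open they stand 13 mm farther back than shut.
Start: joints at [-1.166, 0.48, 1.596, -0, 1.065, -0.047], TCP at [0.284, -0.585, 0.304] pointing down, gripper open.
Joint ranges: [-2.75, 2.75], [-0.82, 2.05], [0.23, 2.67], [-1.56, 4.7], [0.09, 2.69], [-2.92, 2.92]. Speed limits (rad/s): [1.89, 1.89, 2.39, 3.01, 3.01, 3.01].

INTERFACE

Orientations are given as a unit quaternion [w, x, y, z].
In Python, from cell import arm gives the robot as it stands.
- The arm moves only by the tool apply_moves, never from a script. Its argument "deltas" is a list of rows, each an object with "fingers": the opening, from -1 (shut) to 1 (fully open), so that 0 is half open; "travel": the shift along the world's x, y, z in m, a list of three; "rot": the turn, a rotation vector about the world's x, y, z in degrees, a list of three. A call has 1 to 8 rows; each row is the pose to reach, as a shift and turn from the pose commanded when the call began; what a row does not reach only later rows make up. A row lasts 1/12 s, in which the tool goes at most 41.7 mm and 7.16 degrees, less where a joint would pass 70% of its speed; a pose out of reach is approached as far as the arm can. A call with a gripper value outside its range is refused whole. The fingers move at their own pace and stop on an object; "grip_force" is the grip in N (left out, the last holds). Time passes only in rows, so rows that repeat a pose let the fingers close. It gives the time, the measured TCP pose, the force and the opening at its end, in the units of the state.
- arm.read_state(): the state, without advancing time (a new reading comes with each control period).
- arm.read_camera(name): name is "scene" or "top" or "wrist"; returns a dict with "color" (420x560x3 uint8, red, green, blue), "vertical_fov" (degrees; the focal length in pixels is half the picture's height over the tangent of half this angle, whatever the lens; pixels are square), "cx", "cy" (the principal point, pixels), "xyz" and "orientation" of the camera in the world. Camera axes: x right, y down, z forward; pixel columns grow to the right and rows downward; lengths in m; the calibration is good to about 2 mm. A picture is of the moment at which its call begins. There is no depth.
- arm.close_job(): hands the job in, once; it reports no verdict.
The state is a dict: "time": time; "joint_pos": joint angles; "qvel": joint speeds; "joint_efforts": joint torques, N m; "tcp_pos": TCP position; "orientation": TCP orientation; "wrist_force": force on the tool from outside, world axes, zero at the start; "moment": the same for the moment, N m; "opening": finger opening in m.
Only numpy, scipy, OpenCV 4.12 (cv2) and the standard library are available. Lean on these libraries where they do the work, as an engineer would, in place of code of your own. Each camera call takes 0.05 s, during which the arm holds its last target. There are 200 camera calls.

TASK

The freshly laser-cut panels are clamped in the blue rack under a hold-down bar. Unscrew both red knobs fully - one has a reverse thread and nothing shows which, so try gently both ways and feel which way each gives - then draw the bar out from under them and lay it flat along the middle of the black mat. Then lean every panel side by side against the airing rail, each standing on the table on its short bottom edge, its broad face square against the rod and its top tipped a little towards it; leave the other things on the bench alone.

Things in the scene. Friction and masses are not known exactly. Their poses are not given: they have to be found in the camera images.
- rack: Blue panel rack, fixed, base 100 x 320 x 12 mm, white slot blocks up to 52 mm high. Origin: centre of its underside; y along its length, z up. Four upright slots, 13 mm wide in y, at y = -63, -21, 21, 63 mm; panels stand in them with their feet 12 mm above the table. End posts at y = -142 and 142 mm carry the hold-down bar.
- rack_seat (a point): The bar's seat on the rack: 133 mm above the table over the rack's origin, axes as the rack. The bar's underside lies at this height on the two end posts. Lips on the posts, 4 mm high, on both x sides, stop the bar from sliding off sideways unless it is lifted more than 4 mm.
- knob_a: One of the two red clamp knobs on upright studs at the rack's ends (y = 142 or -142 mm; which knob is at which end varies). Round red grip of 36 mm diameter, 8 to 34 mm above the origin, a white line on top, on a steel flange of 38 mm diameter. Origin: centre of the flange's underside, which bears on the bar's top (143 mm above the table) when tight. z up.
- knob_b: The other knob, same sizes. One knob has a right-hand, the other a left-hand thread; which is which is not marked. Both start tight: turned the tightening way they stop dead at once; the loosening way they have a drag of about 0.12 N m, rise 2.4 mm per radian and reach a stop after 5.2 rad, 12.5 mm up. They cannot come off their studs and stay where they are left.
- bar: Aluminium hold-down bar, 36 mm wide (x), 10 mm thick, from y = -162 to 162 mm, 0.3 kg. Origin: on its underside, under the middle of its black handle, a block 18 mm (x) by 50 mm (y), 10 to 38 mm above the underside. It starts on the rack's seat, with the rack's axes, across the panels' top edges (1 mm above them), held down by both knobs' flanges.
- bar_slot (a point): One of the bar's two end slots, at y = 142 mm (the other at -142) on its underside, axes as the bar: 20 mm wide in y, round a knob's 10 mm stud, open to the bar's +x side. With both knobs fully up, lift the bar 6 to 10 mm (over the lips, still under the flanges) and draw it level 60 to 80 mm towards its -x to bring it out from under the knobs.
- mat: Black rubber mat on the table, loose, 100 mm (x) x 320 mm (y) x 8 mm, 0.8 kg. Origin: centre of its underside. The bar is laid here.
- rail: Airing rail, fixed: a level steel rod 12 mm thick, its axis 66 mm above the table, 330 mm long along y, between two grey posts with feet 100 mm (x) by 30 mm (y) at y = -165 and 165 mm. Origin: on the table under the rod's middle. Between the feet the table is free on both sides of the rod: room for three panels side by side.
- panel1: Orange acrylic panel, 64 mm wide (x) x 10 mm thick (y) x 120 mm tall (z), 0.09 kg; may be absent. Origin: centre of its bottom edge, z up towards its top edge. Starts standing in one of the rack's slots with the rack's axes.
- panel2: Green acrylic panel, 64 mm wide (x) x 10 mm thick (y) x 120 mm tall (z), 0.09 kg; may be absent. Origin: centre of its bottom edge, z up towards its top edge. Starts standing in one of the rack's slots with the rack's axes.
- panel3: Yellow acrylic panel, 64 mm wide (x) x 10 mm thick (y) x 120 mm tall (z), 0.09 kg; may be absent. Origin: centre of its bottom edge, z up towards its top edge. Starts standing in one of the rack's slots with the rack's axes.
- panel4: White acrylic panel, 64 mm wide (x) x 10 mm thick (y) x 120 mm tall (z), 0.09 kg; may be absent. Origin: centre of its bottom edge, z up towards its top edge. Starts standing in one of the rack's slots with the rack's axes.
- glue: Bystander: glue bottle, 44 mm in diameter, 110 mm tall. Leave alone. Origin: centre of its underside.
- tape: Bystander: roll of amber tape lying flat, 90 mm in diameter, 24 mm high. Leave alone. Origin: centre of its underside.
- tub: Bystander: white plastic tub, 80 mm in diameter, 85 mm tall. Leave alone. Origin: centre of its underside.
- offcut: Bystander: plywood offcut 60 x 90 x 12 mm lying flat. Leave alone. Origin: centre of its underside.
- driver: Bystander: screwdriver lying along its x. Leave alone. Origin: centre of its underside.
- jar: Bystander: small jar, 40 mm in diameter, 45 mm tall. Leave alone. Origin: centre of its underside.
There are look-alikes about, which are no part of the job. Leave any purple look-alike of the panel1 alone. What is shaped like the panel4 but purple is not meant.

How it is judged:
By the outcome, as a careful person would: the job done as asked, in the order asked, and still so for the second after the job is handed in, with the robot touching nothing.
Of panel1, panel2, panel3, panel4 only 2 to 3 are there at a start; the rules pass over those that are not, and their reading is None.
At some moment in a run one of mat may be knocked a few centimetres aside while the robot is not near it.
It also fails if it takes over 210 s, if anything falls off the work surface, if the arm or the gripper's body presses on something with over 40 N, if the wrist force passes 120 N, or if a joint passes its speed limit or range.

## Working session

There is one attempt and no reset: what is moved stays moved. The work goes in short steps, Python scripts to look and compute and a tool call to move; the robot and the scene stay as the last step left them, time stands still between calls to the robot, and variables do not carry over. Pictures are saved under pics/ and viewed, about 12 in all and at most 16, crops included, and the job is handed in when it is done.

Besides the shell and the picture viewer there is one more tool, called after "Emit:" as name(argument=value, ...) on one line, values as JSON. apply_moves: Moves the arm, as the interface text tells. Its arguments: {"type":"object","properties":{"deltas":{"type":"array"},"grip_force":{"type":"number"}},"required":["deltas"]}

```bash
ls; mkdir -p pics
cat > h.py <<'E'
import numpy as np, cv2
from cell import arm
from scipy.spatial.transform import Rotation as R
def rot(q): return R.from_quat([q[1],q[2],q[3],q[0]])
def shot(n,name):
    c=arm.read_camera(n); cv2.imwrite(f'pics/{name}.png',c['color'][:,:,::-1]); np.save(f'pics/{name}.npy',c,allow_pickle=True); return c
def load(name): return np.load(f'pics/{name}.npy',allow_pickle=True).item()
def ray(c,u,v):
    f=c['color'].shape[0]/2/np.tan(np.radians(c['vertical_fov'])/2)
    d=rot(c['orientation']).apply([(u-c['cx'])/f,(v-c['cy'])/f,1.]); return np.array(c['xyz']),d
def onz(c,u,v,z):
    o,d=ray(c,u,v); return o+d*(z-o[2])/d[2]
def proj(c,p):
    f=c['color'].shape[0]/2/np.tan(np.radians(c['vertical_fov'])/2)
    q=rot(c['orientation']).inv().apply(np.array(p)-c['xyz']); return f*q[0]/q[2]+c['cx'],f*q[1]/q[2]+c['cy']
E
python3 - <<'E'
from h import *
a=shot('top','top0');b=shot('scene','scene0')
for c in(a,b):print(c['vertical_fov'],c['cx'],c['cy'],c['xyz'],rot(c['orientation']).as_matrix().round(3).tolist())
print(arm.read_state())
cv2.imwrite('pics/both0.png',np.hstack([a['color'],b['color']])[:,:,::-1])
E
```

```text
pics
51.393790236481536 279.8238706169277 215.56255133344348 [0.50493315 0.02846225 1.09380157] [[0.018, -0.999, 0.048], [-1.0, -0.019, -0.019], [0.02, -0.047, -0.999]]
49.250778314267805 281.37971273320926 214.5243916146252 [0.95608093 0.76775754 0.7393259 ] [[-0.883, 0.296, -0.365], [0.47, 0.528, -0.707], [-0.017, -0.796, -0.605]]
{'time': 0.1, 'joint_pos': array([-1.16559467e+00,  4.80778367e-01,  1.59679508e+00,  2.52060583e-05,
        1.06512816e+00, -4.66350829e-02]), 'qvel': array([ 6.05920043e-05, -3.21783514e-03,  6.40687076e-04, -2.79860721e-04,
        2.76019013e-04, -3.65256866e-04]), 'joint_efforts': array([ 1.27279516e-03, -9.52253652e+01, -4.31042469e+01, -8.41338579e-05,
        5.35366169e-03, -4.44797615e-05]), 'tcp_pos': array([ 0.28369183, -0.58450103,  0.30333642]), 'orientation': array([-5.47551310e-04,  9.74590021e-01,  2.23995499e-01, -8.80303415e-05]), 'wrist_force': array([ 0.34941885, -0.35069147, -0.69369619]), 'moment': array([ 0.038771  ,  0.02152018, -0.03623628]), 'opening': 0.08563165394516484}
```

View pics/top0.png

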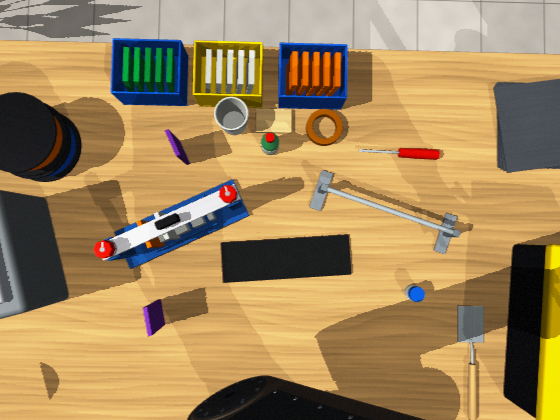

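View pics/scene0.png

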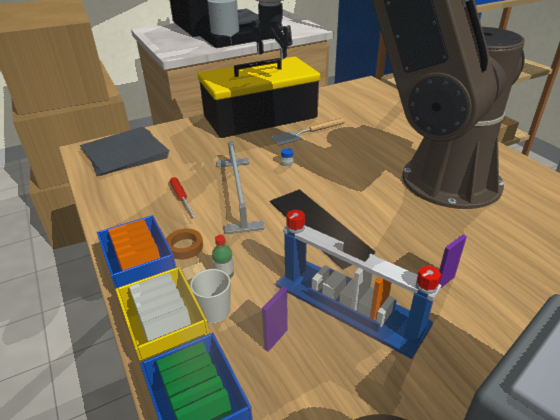

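Top view: the knobs are at (227,194) and (104,249), the mat at (286,258), and the rail runs from (322,187) to (446,232). Purple look-alikes stand at (177,147) and (153,317). The trays at the back hold other green, white and orange panels. The real panels are in the rack slots.

Run:
```python
from h import *
a=load('top0');b=load('scene0')
ca=cv2.resize(a['color'][175:275,90:260],None,fx=4.7,fy=4.7,interpolation=cv2.INTER_CUBIC)[:,:800]
cv2.imwrite('pics/c1.png',ca[:,:,::-1])
cb=cv2.resize(b['color'][200:360,270:450],None,fx=3.7,fy=3.7,interpolation=cv2.INTER_CUBIC)
cv2.imwrite('pics/c2.png',cb[:,:,::-1])
def blobs(c,m,mn):
    n,l,s,ce=cv2.connectedComponentsWithStats(m.astype(np.uint8)); return [(s[i,4],ce[i].round(1),s[i,:4]) for i in range(1,n) if s[i,4]>mn],l
for nm,c in(('top',a),('sc',b)):
    h=cv2.cvtColor(c['color'],cv2.COLOR_RGB2HSV)
    m=((h[...,0]<5)|(h[...,0]>174))&(h[...,1]>170)&(h[...,2]>90)
    for x in blobs(c,m,60)[0]:print(nm,'red',x, onz(c,*x[1],.143+.034 if nm=='top' else .143+.021).round(3))
h=cv2.cvtColor(a['color'],cv2.COLOR_RGB2HSV)
m=(h[...,2]<45); 
n,l,s,ce=cv2.connectedComponentsWithStats(m.astype(np.uint8))
i=l[258,286]; cn=cv2.findContours((l==i).astype(np.uint8),0,2)[0][0]; r=cv2.minAreaRect(cn);bx=cv2.boxPoints(r)
print('mat',r); print([onz(a,*p,.008).round(3).tolist() for p in bx], onz(a,*r[0],.008))
```

```text
top red (np.int32(66), array([269.5, 137. ]), array([266, 133,   8,  10], dtype=int32)) [0.715 0.035 0.177]
top red (np.int32(370), array([418.8, 153.2]), array([398, 148,  42,  11], dtype=int32)) [ 0.687 -0.283  0.177]
top red (np.int32(196), array([227.7, 193.7]), array([219, 185,  18,  18], dtype=int32)) [0.593 0.121 0.177]
top red (np.int32(228), array([103.3, 249.4]), array([ 93, 240,  22,  18], dtype=int32)) [0.471 0.376 0.177]
sc red (np.int32(154), array([177.5, 187.9]), array([171, 177,  15,  23], dtype=int32)) [ 0.768 -0.107  0.164]
sc red (np.int32(277), array([295.5, 219.4]), array([286, 210,  19,  20], dtype=int32)) [0.592 0.124 0.164]
sc red (np.int32(71), array([219.8, 239.6]), array([216, 235,   9,  11], dtype=int32)) [0.752 0.108 0.164]
sc red (np.int32(376), array([429.1, 277.5]), array([418, 266,  23,  24], dtype=int32)) [0.47  0.382 0.164]
mat ((285.6005859375, 258.1230773925781), (39.50044631958008, 127.63957977294922), 86.29156494140625)
[[0.487, 0.153, 0.008], [0.513, -0.164, 0.008], [0.415, -0.171, 0.008], [0.39, 0.144, 0.008]] [ 0.45134339 -0.00889229  0.008     ]
```

View pics/c1.png

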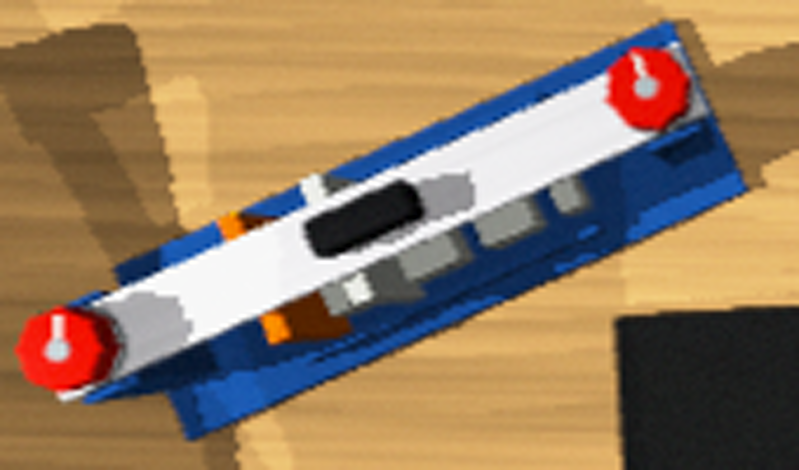

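View pics/c2.png

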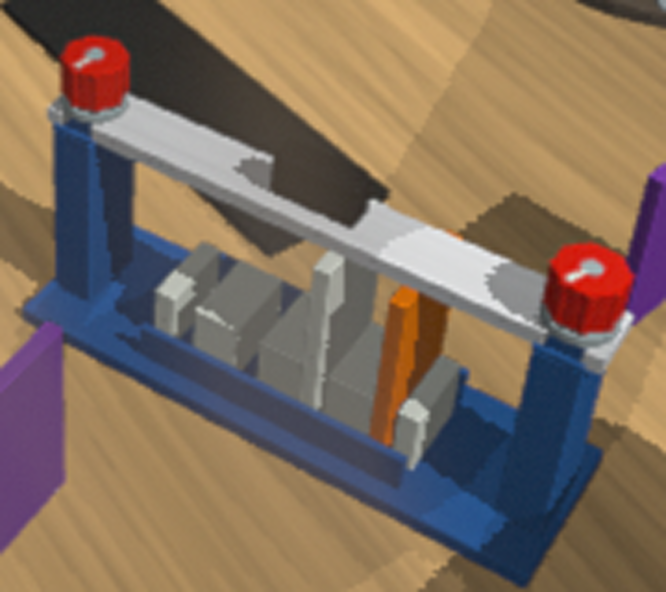

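In the top crop the panels present are orange (crop (275,325), 2nd crop (395,370)) and white (crop (355,290)). There is no green or yellow panel in the rack. The bar's slots seem to open on the far side from the robot. I'll check that up close over the knob.

Emit:
apply_moves(deltas=[{"fingers":1,"travel":[0.103,0.235,0.0],"rot":[0,0,26]},{"fingers":1,"travel":[0.103,0.235,0.0],"rot":[0,0,26]},{"fingers":1,"travel":[0.103,0.235,0.0],"rot":[0,0,26]},{"fingers":1,"travel":[0.103,0.235,0.0],"rot":[0,0,26]},{"fingers":1,"travel":[0.103,0.235,0.0],"rot":[0,0,26]},{"fingers":1,"travel":[0.103,0.235,0.0],"rot":[0,0,26]},{"fingers":1,"travel":[0.103,0.235,0.0],"rot":[0,0,26]},{"fingers":1,"travel":[0.103,0.235,0.0],"rot":[0,0,26]}], grip_force=40)

```text
time: 0.77
tcp_pos: [0.3876, -0.3473, 0.3039]
orientation: [-0.0, 0.899, 0.439, 0.0]
wrist_force: [-0.9, -0.1, 0.6]
opening: 0.0855
```

Emit:
apply_moves(deltas=[{"fingers":1,"travel":[0.103,0.235,0.0],"rot":[0,0,26]},{"fingers":1,"travel":[0.103,0.235,0.0],"rot":[0,0,26]},{"fingers":1,"travel":[0.103,0.235,0.0],"rot":[0,0,26]},{"fingers":1,"travel":[0.103,0.235,0.0],"rot":[0,0,26]},{"fingers":1,"travel":[0.103,0.235,0.0],"rot":[0,0,26]},{"fingers":1,"travel":[0.103,0.235,0.0],"rot":[0,0,26]},{"fingers":1,"travel":[0.103,0.235,0.0],"rot":[0,0,26]},{"fingers":1,"travel":[0.103,0.235,0.0],"rot":[0,0,26]}])

```text
time: 1.43
tcp_pos: [0.4908, -0.1135, 0.3038]
orientation: [0.0, 0.777, 0.63, 0.0]
wrist_force: [-0.4, -0.1, 0.3]
opening: 0.0856
```

Emit:
apply_moves(deltas=[{"fingers":1,"travel":[0.103,0.235,0.03],"rot":[0,0,26]},{"fingers":1,"travel":[0.103,0.235,0.03],"rot":[0,0,26]},{"fingers":1,"travel":[0.103,0.235,0.03],"rot":[0,0,26]},{"fingers":1,"travel":[0.103,0.235,0.03],"rot":[0,0,26]},{"fingers":1,"travel":[0.103,0.235,0.03],"rot":[0,0,26]},{"fingers":1,"travel":[0.103,0.235,0.03],"rot":[0,0,26]},{"fingers":1,"travel":[0.103,0.235,0.03],"rot":[0,0,26]},{"fingers":1,"travel":[0.103,0.235,0.03],"rot":[0,0,26]},{"fingers":1,"travel":[0.103,0.235,0.03],"rot":[0,0,26]}])

```text
schema error: expected 1 to 8 rows
```

Emit:
apply_moves(deltas=[{"fingers":1,"travel":[0.102,0.235,0.03],"rot":[0,0,26]},{"fingers":1,"travel":[0.102,0.235,0.03],"rot":[0,0,26]},{"fingers":1,"travel":[0.102,0.235,0.03],"rot":[0,0,26]},{"fingers":1,"travel":[0.102,0.235,0.03],"rot":[0,0,26]},{"fingers":1,"travel":[0.102,0.235,0.03],"rot":[0,0,26]},{"fingers":1,"travel":[0.102,0.235,0.03],"rot":[0,0,26]},{"fingers":1,"travel":[0.102,0.235,0.03],"rot":[0,0,26]},{"fingers":1,"travel":[0.102,0.235,0.03],"rot":[0,0,26]}])

```text
time: 2.1
tcp_pos: [0.5933, 0.1207, 0.3337]
orientation: [0.0, 0.616, 0.788, 0.0]
wrist_force: [-0.6, -0.6, -0.8]
opening: 0.0857
```

Run:
```python
from h import *
c=shot('wrist','w1'); s=arm.read_state(); print(c['xyz'],c['vertical_fov'],rot(c['orientation']).as_matrix().round(2).tolist(),s['joint_pos'].round(3),s['tcp_pos'],s['moment'])
h=cv2.cvtColor(c['color'],cv2.COLOR_RGB2HSV)
m=((h[...,0]<5)|(h[...,0]>174))&(h[...,1]>170)&(h[...,2]>90)
n,l,st,ce=cv2.connectedComponentsWithStats(m.astype(np.uint8))
for i in range(1,n):
  if st[i,4]>200: print(ce[i],st[i],onz(c,*ce[i],.165))
```

```text
[0.57532107 0.19583102 0.40383184] 66.48740151575268 [[0.97, 0.23, 0.07], [0.24, -0.93, -0.29], [0.0, 0.3, -0.95]] [ 1.490e-01  3.880e-01  1.671e+00 -1.000e-03  1.083e+00 -9.400e-02] [0.59239753 0.11931193 0.33345061] [ 0.04786705  0.05742384 -0.04751353]
[280.25839951 208.98289554] [ 257  183   49   54 1637] [0.59339053 0.12582916 0.165     ]
```

View pics/w1.png

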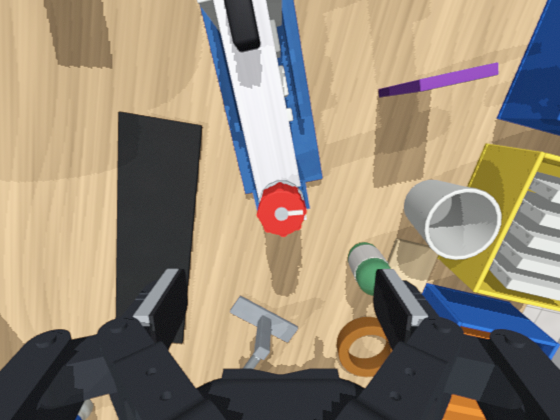

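The wrist view shows knob A at (281,213), i.e. about (0.593, 0.124), with nothing between the fingers and the knob. I'll descend, close, and test both ways.

Emit:
apply_moves(deltas=[{"fingers":1,"travel":[0,0.003,-0.035],"rot":[0,0,0]},{"fingers":1,"travel":[0,0.003,-0.07],"rot":[0,0,0]},{"fingers":1,"travel":[0,0.003,-0.09],"rot":[0,0,0]},{"fingers":1,"travel":[0,0.003,-0.107],"rot":[0,0,0]},{"fingers":0.2,"travel":[0,0.003,-0.107],"rot":[0,0,0]},{"fingers":-1,"travel":[0,0.003,-0.107],"rot":[0,0,0]},{"fingers":-1,"travel":[0,0.003,-0.107],"rot":[0,0,0]},{"fingers":-1,"travel":[0,0.003,-0.107],"rot":[0,0,0]}], grip_force=40)

```text
time: 2.82
tcp_pos: [0.5925, 0.1225, 0.2284]
orientation: [0.001, 0.617, 0.787, 0.001]
wrist_force: [-0.7, -0.6, 0.2]
opening: 0.0389
```

Emit:
apply_moves(deltas=[{"fingers":-1,"travel":[0,0,0],"rot":[0,0,0]},{"fingers":-1,"travel":[0,0,0],"rot":[0,0,0]},{"fingers":-1,"travel":[0,0,0],"rot":[0,0,0]}])

```text
time: 3.07
tcp_pos: [0.5932, 0.123, 0.2287]
orientation: [0.002, 0.616, 0.787, 0.001]
wrist_force: [3.5, -4.1, 7.6]
opening: 0.0346
```

```bash
cat > st.py <<'E'
from h import *
s=arm.read_state(); print(s['time'],'tcp',s['tcp_pos'].round(4),'F',s['wrist_force'].round(1),'M',s['moment'].round(3),'op',round(s['opening'],4),'q6',s['joint_pos'].round(3), 'yaw',np.degrees(np.arctan2(*rot(s['orientation']).as_matrix()[[1,0],[1,1]])).round(2))
E
python3 st.py
```

```text
3.0667 tcp [0.5932 0.123  0.2287] F [ 3.5 -4.1  7.6] M [-0.637 -0.589 -0.071] op 0.0346 q6 [ 1.550e-01  5.010e-01  1.776e+00 -1.000e-03  8.610e-01 -8.700e-02] yaw 13.89
```

Emit:
apply_moves(deltas=[{"fingers":-1,"travel":[0,0,0],"rot":[0,0,2]},{"fingers":-1,"travel":[0,0,0],"rot":[0,0,4]},{"fingers":-1,"travel":[0,0,0],"rot":[0,0,4]}])

```text
time: 3.32
tcp_pos: [0.5932, 0.1234, 0.2288]
orientation: [0.001, 0.588, 0.809, 0.002]
wrist_force: [3.4, 0.3, 6.2]
opening: 0.0343
```

```bash
python3 st.py
```

```text
3.3167 tcp [0.5932 0.1234 0.2288] F [3.4 0.3 6.2] M [ 0.104 -0.465 -0.628] op 0.0343 q6 [ 0.155  0.501  1.776  0.     0.861 -0.159] yaw 17.98
```

Emit:
apply_moves(deltas=[{"fingers":-1,"travel":[0,0,0],"rot":[0,0,-4]},{"fingers":-1,"travel":[0,0,0],"rot":[0,0,-8]},{"fingers":-1,"travel":[0,0,0],"rot":[0,0,-8]}])

```text
time: 3.57
tcp_pos: [0.593, 0.1234, 0.2289]
orientation: [0.001, 0.645, 0.764, 0.001]
wrist_force: [2.3, 0.8, 10.2]
opening: 0.0345
```

```bash
python3 st.py
```

```text
3.5667 tcp [0.593  0.1234 0.2289] F [ 2.3  0.8 10.2] M [ 0.008 -0.21  -0.018] op 0.0345 q6 [ 0.155  0.5    1.776 -0.     0.861 -0.013] yaw 9.62
```

Emit:
apply_moves(deltas=[{"fingers":-1,"travel":[0,0,0],"rot":[0,0,-4]},{"fingers":-1,"travel":[0,0,0],"rot":[0,0,-8]},{"fingers":-1,"travel":[0,0,0],"rot":[0,0,-8]}])

```text
time: 3.82
tcp_pos: [0.5929, 0.1234, 0.2291]
orientation: [0.001, 0.697, 0.717, 0.001]
wrist_force: [-0.2, -0.0, 15.6]
opening: 0.0344
```

```bash
python3 st.py
```

```text
3.8167 tcp [0.5929 0.1234 0.2291] F [-0.2 -0.  15.6] M [ 0.021  0.112 -0.029] op 0.0344 q6 [ 0.155  0.5    1.776 -0.     0.862  0.127] yaw 1.62
```

Negative turning gives: low torque, and the lift force rises as the knob climbs. Positive turning blocked at 0.6 N m. I'll unscrew knob A the negative way, rising as I go.

Emit:
apply_moves(deltas=[{"fingers":-1,"travel":[0,0,0.001],"rot":[0,0,-7]},{"fingers":-1,"travel":[0,0,0.0014],"rot":[0,0,-14]},{"fingers":-1,"travel":[0,0,0.0017],"rot":[0,0,-21]},{"fingers":-1,"travel":[0,0,0.002],"rot":[0,0,-28]},{"fingers":-1,"travel":[0,0,0.0023],"rot":[0,0,-35]},{"fingers":-1,"travel":[0,0,0.0026],"rot":[0,0,-42]},{"fingers":-1,"travel":[0,0,0.0029],"rot":[0,0,-49]},{"fingers":-1,"travel":[0,0,0.0032],"rot":[0,0,-56]}])

```text
time: 4.48
tcp_pos: [0.5921, 0.1238, 0.2316]
orientation: [-0.0, 0.952, 0.305, 0.001]
wrist_force: [-2.5, 6.5, 8.6]
opening: 0.0346
```

Emit:
apply_moves(deltas=[{"fingers":-1,"travel":[0,0,0.0003],"rot":[0,0,-7]},{"fingers":-1,"travel":[0,0,0.0006],"rot":[0,0,-14]},{"fingers":-1,"travel":[0,0,0.0009],"rot":[0,0,-21]},{"fingers":-1,"travel":[0,0,0.0012],"rot":[0,0,-28]},{"fingers":-1,"travel":[0,0,0.0015],"rot":[0,0,-35]},{"fingers":-1,"travel":[0,0,0.0018],"rot":[0,0,-42]},{"fingers":-1,"travel":[0,0,0.0021],"rot":[0,0,-49]},{"fingers":-1,"travel":[0,0,0.0023],"rot":[0,0,-56]}])

```text
time: 5.15
tcp_pos: [0.5921, 0.1246, 0.234]
orientation: [-0.001, 0.984, -0.178, 0.001]
wrist_force: [-3.9, 14.1, 8.2]
opening: 0.0348
```

Emit:
apply_moves(deltas=[{"fingers":-1,"travel":[0,0,0.0003],"rot":[0,0,-7]},{"fingers":-1,"travel":[0,0,0.0006],"rot":[0,0,-14]},{"fingers":-1,"travel":[0,0,0.0009],"rot":[0,0,-21]},{"fingers":-1,"travel":[0,0,0.0012],"rot":[0,0,-28]},{"fingers":-1,"travel":[0,0,0.0015],"rot":[0,0,-35]},{"fingers":-1,"travel":[0,0,0.0018],"rot":[0,0,-42]},{"fingers":-1,"travel":[0,0,0.0018],"rot":[0,0,-42]}])

```text
time: 5.73
tcp_pos: [0.5926, 0.125, 0.2359]
orientation: [-0.002, 0.854, -0.52, 0.001]
wrist_force: [-0.6, 16.5, 4.9]
opening: 0.0348
```

```bash
python3 st.py
```

```text
5.7333 tcp [0.5926 0.125  0.2359] F [-0.6 16.5  4.9] M [ 2.778 -0.085 -0.101] op 0.0348 q6 [0.157 0.492 1.771 0.003 0.876 2.819] yaw -152.63
```

Emit:
apply_moves(deltas=[{"fingers":0.4,"travel":[0,0,0],"rot":[0,0,0]},{"fingers":0.4,"travel":[0,0.001,0],"rot":[0,0,0]},{"fingers":0.4,"travel":[0,0.002,0],"rot":[0,0,7]},{"fingers":0.4,"travel":[0,0.002,0],"rot":[0,0,14]},{"fingers":0.4,"travel":[0,0.002,0],"rot":[0,0,21]},{"fingers":0.4,"travel":[0,0.002,0],"rot":[0,0,28]},{"fingers":0.4,"travel":[0,0.002,0],"rot":[0,0,35]},{"fingers":0.4,"travel":[0,0.002,0],"rot":[0,0,42]}])

```text
time: 6.4
tcp_pos: [0.5918, 0.1251, 0.2346]
orientation: [0.0, 0.985, -0.172, 0.0]
wrist_force: [0.5, 0.1, -0.6]
opening: 0.0598
```

Emit:
apply_moves(deltas=[{"fingers":0.4,"travel":[0,0,0],"rot":[0,0,56]},{"fingers":0.4,"travel":[0,0,0],"rot":[0,0,56]},{"fingers":0.4,"travel":[0,0,0],"rot":[0,0,56]},{"fingers":0.4,"travel":[0,0,0],"rot":[0,0,56]},{"fingers":0.4,"travel":[0,0,0],"rot":[0,0,56]},{"fingers":0.4,"travel":[0,0,0],"rot":[0,0,56]},{"fingers":0.4,"travel":[0,0,0],"rot":[0,0,56]},{"fingers":0.4,"travel":[0,0,0],"rot":[0,0,56]}])

```text
time: 7.07
tcp_pos: [0.5918, 0.125, 0.2346]
orientation: [0.0, 0.95, 0.311, 0.0]
wrist_force: [-1.3, -0.1, 0.6]
opening: 0.0597
```

Emit:
apply_moves(deltas=[{"fingers":0.4,"travel":[0,0,0],"rot":[0,0,42]},{"fingers":0.4,"travel":[0,0,0],"rot":[0,0,42]},{"fingers":0.4,"travel":[0,0,0],"rot":[0,0,42]},{"fingers":0.4,"travel":[0,0,0],"rot":[0,0,42]},{"fingers":0.4,"travel":[0,0,0],"rot":[0,0,42]},{"fingers":0.4,"travel":[0,0,0],"rot":[0,0,42]},{"fingers":-1,"travel":[0,0,0],"rot":[0,0,42]},{"fingers":-1,"travel":[0,0,0],"rot":[0,0,42]}])

```text
time: 7.73
tcp_pos: [0.592, 0.1251, 0.2346]
orientation: [0.0, 0.779, 0.627, 0.0]
wrist_force: [15.3, -4.1, 9.9]
opening: 0.0368
```

Emit:
apply_moves(deltas=[{"fingers":-1,"travel":[0,0,0],"rot":[0,0,0]},{"fingers":-1,"travel":[0,0,0],"rot":[0,0,0]},{"fingers":-1,"travel":[0,0,0],"rot":[0,0,0]}])

```text
time: 7.98
tcp_pos: [0.5928, 0.125, 0.2351]
orientation: [0.001, 0.779, 0.627, 0.001]
wrist_force: [2.6, -2.5, 6.7]
opening: 0.0347
```

```bash
python3 st.py
```

```text
7.9833 tcp [0.5928 0.125  0.2351] F [ 2.6 -2.5  6.7] M [-0.432 -0.408 -0.002] op 0.0347 q6 [ 1.58e-01  4.93e-01  1.77e+00 -1.00e-03  8.76e-01  3.74e-01] yaw -12.36
```

Emit:
apply_moves(deltas=[{"fingers":-1,"travel":[0,0,0.0005],"rot":[0,0,-7]},{"fingers":-1,"travel":[0,0,0.0008],"rot":[0,0,-14]},{"fingers":-1,"travel":[0,0,0.0011],"rot":[0,0,-21]},{"fingers":-1,"travel":[0,0,0.0014],"rot":[0,0,-28]},{"fingers":-1,"travel":[0,0,0.0017],"rot":[0,0,-35]},{"fingers":-1,"travel":[0,0,0.002],"rot":[0,0,-42]},{"fingers":-1,"travel":[0,0,0.0023],"rot":[0,0,-49]},{"fingers":-1,"travel":[0,0,0.0025],"rot":[0,0,-56]}])

```text
time: 8.65
tcp_pos: [0.5929, 0.125, 0.2375]
orientation: [0.0, 0.983, 0.185, 0.001]
wrist_force: [5.0, -1.8, 4.4]
opening: 0.0347
```

Emit:
apply_moves(deltas=[{"fingers":-1,"travel":[0,0,0.0003],"rot":[0,0,-7]},{"fingers":-1,"travel":[0,0,0.0006],"rot":[0,0,-14]},{"fingers":-1,"travel":[0,0,0.0009],"rot":[0,0,-21]},{"fingers":-1,"travel":[0,0,0.0012],"rot":[0,0,-28]},{"fingers":-1,"travel":[0,0,0.0015],"rot":[0,0,-35]},{"fingers":-1,"travel":[0,0,0.0018],"rot":[0,0,-42]},{"fingers":-1,"travel":[0,0,0.0021],"rot":[0,0,-49]},{"fingers":-1,"travel":[0,0,0.0023],"rot":[0,0,-56]}])

```text
time: 9.32
tcp_pos: [0.593, 0.125, 0.2399]
orientation: [-0.0, 0.954, -0.298, 0.001]
wrist_force: [4.7, -3.7, 3.8]
opening: 0.0344
```

```bash
python3 st.py
```

```text
9.3167 tcp [0.593  0.125  0.2399] F [ 4.7 -3.7  3.8] M [-0.392 -0.894  0.157] op 0.0344 q6 [ 1.580e-01  4.880e-01  1.766e+00 -1.000e-03  8.850e-01  2.335e+00] yaw -124.7
```

Emit:
apply_moves(deltas=[{"fingers":-1,"travel":[0,0,0.0003],"rot":[0,0,-6]},{"fingers":-1,"travel":[0,0,0.0006],"rot":[0,0,-12]},{"fingers":-1,"travel":[0,0,0.0009],"rot":[0,0,-18]},{"fingers":-1,"travel":[0,0,0.001],"rot":[0,0,-24]},{"fingers":-1,"travel":[0,0,0.0011],"rot":[0,0,-29]},{"fingers":-1,"travel":[0,0,0.0011],"rot":[0,0,-29]}])

```text
time: 9.82
tcp_pos: [0.5923, 0.1261, 0.2408]
orientation: [-0.001, 0.849, -0.528, 0.0]
wrist_force: [0.4, 8.7, 3.8]
opening: 0.0345
```

```bash
python3 st.py
```

```text
9.8167 tcp [0.5923 0.1261 0.2408] F [0.4 8.7 3.8] M [ 1.469 -0.051  0.285] op 0.0345 q6 [1.590e-01 4.860e-01 1.765e+00 2.000e-03 8.880e-01 2.841e+00] yaw -153.72
```

Emit:
apply_moves(deltas=[{"fingers":-1,"travel":[0,0,0],"rot":[0,0,-3]},{"fingers":-1,"travel":[0,0,0],"rot":[0,0,-3]}])

```text
time: 9.98
tcp_pos: [0.5921, 0.1266, 0.2407]
orientation: [-0.001, 0.836, -0.549, -0.0]
wrist_force: [-0.5, 13.5, 3.8]
opening: 0.0347
```

```bash
python3 st.py
```

```text
9.9833 tcp [0.5921 0.1266 0.2407] F [-0.5 13.5  3.8] M [2.247 0.044 0.425] op 0.0347 q6 [1.600e-01 4.860e-01 1.765e+00 2.000e-03 8.880e-01 2.890e+00] yaw -156.55
```

Emit:
apply_moves(deltas=[{"fingers":1,"travel":[0,0,0],"rot":[0,0,0]},{"fingers":1,"travel":[0,0.0,0],"rot":[0,0,0]},{"fingers":1,"travel":[0,0,0.04],"rot":[0,0,0]},{"fingers":1,"travel":[0,0,0.08],"rot":[0,0,0]},{"fingers":1,"travel":[-0.046,0.096,0.08],"rot":[0,0,15]},{"fingers":1,"travel":[-0.046,0.096,0.08],"rot":[0,0,15]},{"fingers":1,"travel":[-0.046,0.096,0.08],"rot":[0,0,15]},{"fingers":1,"travel":[-0.046,0.096,0.08],"rot":[0,0,15]}])

```text
time: 10.65
tcp_pos: [0.5438, 0.2244, 0.3205]
orientation: [-0.0, 0.903, -0.431, -0.0]
wrist_force: [0.6, -0.5, -0.2]
opening: 0.0856
```

Emit:
apply_moves(deltas=[{"fingers":1,"travel":[-0.077,0.161,0.01],"rot":[0,0,15]},{"fingers":1,"travel":[-0.077,0.161,0.01],"rot":[0,0,15]},{"fingers":1,"travel":[-0.077,0.161,0.01],"rot":[0,0,15]},{"fingers":1,"travel":[-0.077,0.161,0.01],"rot":[0,0,15]},{"fingers":1,"travel":[-0.077,0.161,0.01],"rot":[0,0,15]},{"fingers":1,"travel":[-0.077,0.161,0.01],"rot":[0,0,15]}])

```text
time: 11.15
tcp_pos: [0.4675, 0.3847, 0.3302]
orientation: [-0.0, 0.951, -0.31, -0.0]
wrist_force: [-0.5, 0.6, 0.3]
opening: 0.0854
```

```bash
python3 st.py
python3 - <<'E'
from h import *
c=shot('wrist','w2')
h=cv2.cvtColor(c['color'],cv2.COLOR_RGB2HSV)
m=((h[...,0]<5)|(h[...,0]>174))&(h[...,1]>170)&(h[...,2]>90)
n,l,st,ce=cv2.connectedComponentsWithStats(m.astype(np.uint8))
for i in range(1,n):
  if st[i,4]>200: print(ce[i],st[i],onz(c,*ce[i],.168))
E
```

```text
11.15 tcp [0.4675 0.3847 0.3302] F [-0.5  0.6  0.3] M [-0.014  0.038  0.012] op 0.0854 q6 [0.638 0.393 1.673 0.    1.076 2.838] yaw -126.06
[281.34369396 209.08547519] [ 256  182   50   55 1673] [0.47184053 0.38232425 0.168     ]
```

View pics/w2.png

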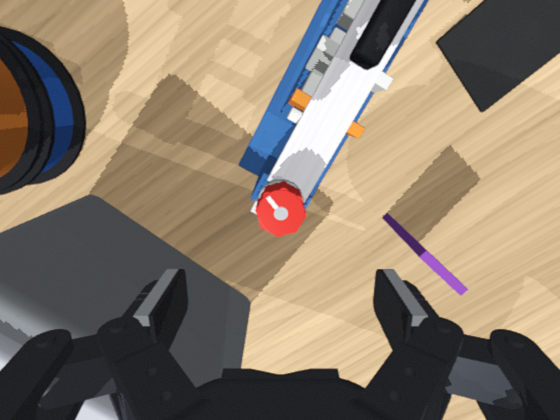

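Knob B is at (281,213) in the wrist view, about (0.471, 0.382), and a grey box lies close by. I'll triangulate the box's height before going down.

Run:
```python
from h import *
t=load('top0');w=load('w2');s=load('scene0')
def tri(a,b):
    o1,d1=ray(*a);o2,d2=ray(*b)
    A=np.array([d1,-d2]).T; k=np.linalg.lstsq(A,o2-o1,rcond=None)[0]; p,q=o1+k[0]*d1,o2+k[1]*d2; return ((p+q)/2).round(3),np.linalg.norm(p-q).round(4)
for tp in((40,195),(68,298)):
  for wp in((93,195),(249,297)): print(tp,wp,tri((t,*tp),(w,*wp)))
print(proj(w,[.471,.382,.177]))
for b in ((68,298),(40,195)):
  for z in(.1,.2,.3): print(b,z,onz(t,*b,z).round(3),proj(w,onz(t,*b,z)),proj(s,onz(t,*b,z)))
```

```text
(40, 195) (93, 195) (array([ 0.602,  0.649, -0.083]), np.float64(0.0046))
(40, 195) (249, 297) (array([0.558, 0.328, 0.479]), np.float64(0.0431))
(68, 298) (93, 195) (array([0.468, 0.165, 0.725]), np.float64(0.0637))
(68, 298) (249, 297) (array([ 0.341,  0.536, -0.023]), np.float64(0.0014))
(np.float64(282.39752101625714), np.float64(213.31929079632522))
(68, 298) 0.1 [0.359 0.48  0.1  ] (np.float64(269.62610610605816), np.float64(320.4080874583167)) (np.float64(509.70908098677023), np.float64(316.37124835547206))
(68, 298) 0.2 [0.374 0.435 0.2  ] (np.float64(301.52873605909485), np.float64(358.9639507880703)) (np.float64(498.3538377617864), np.float64(262.1372994900224))
(68, 298) 0.3 [0.388 0.389 0.3  ] (np.float64(382.83135535140474), np.float64(457.22207817129265)) (np.float64(485.9639569334343), np.float64(202.96180232273684))
(40, 195) 0.1 [0.589 0.552 0.1  ] (np.float64(68.15354829682744), np.float64(193.39220636517203)) (np.float64(440.3618587203746), np.float64(408.96412472602407))
(40, 195) 0.2 [0.58  0.499 0.2  ] (np.float64(36.28516171321317), np.float64(195.15449389857542)) (np.float64(431.95077261368857), np.float64(337.9249870957891))
(40, 195) 0.3 [0.572 0.447 0.3  ] (np.float64(-58.40192907390491), np.float64(200.3905882716166)) (np.float64(423.00330594923327), np.float64(262.35563638935434))
```

Emit:
apply_moves(deltas=[{"fingers":1,"travel":[0.003,-0.002,-0.035],"rot":[0,0,0]},{"fingers":1,"travel":[0.003,-0.002,-0.07],"rot":[0,0,0]},{"fingers":1,"travel":[0.003,-0.002,-0.09],"rot":[0,0,0]},{"fingers":1,"travel":[0.003,-0.002,-0.103],"rot":[0,0,0]},{"fingers":0.2,"travel":[0.003,-0.002,-0.103],"rot":[0,0,0]},{"fingers":-1,"travel":[0.003,-0.002,-0.103],"rot":[0,0,0]},{"fingers":-1,"travel":[0.003,-0.002,-0.103],"rot":[0,0,0]},{"fingers":-1,"travel":[0.003,-0.002,-0.103],"rot":[0,0,0]}])

```text
time: 11.87
tcp_pos: [0.4726, 0.3801, 0.2284]
orientation: [-0.001, 0.951, -0.31, 0.001]
wrist_force: [0.4, 0.2, -0.6]
opening: 0.0386
```

Emit:
apply_moves(deltas=[{"fingers":-1,"travel":[0,0,0],"rot":[0,0,0]},{"fingers":-1,"travel":[0,0,0],"rot":[0,0,0]},{"fingers":-1,"travel":[0,0,0],"rot":[0,0,0]}])

```text
time: 12.12
tcp_pos: [0.4726, 0.3804, 0.2286]
orientation: [-0.001, 0.951, -0.31, 0.001]
wrist_force: [0.6, -1.2, 5.5]
opening: 0.0343
```

```bash
python3 st.py
```

```text
12.1167 tcp [0.4726 0.3804 0.2286] F [ 0.6 -1.2  5.5] M [-0.324 -0.23  -0.097] op 0.0343 q6 [ 0.628  0.502  1.773 -0.     0.863  2.829] yaw -126.12
```

Emit:
apply_moves(deltas=[{"fingers":-1,"travel":[0,0,0.0],"rot":[0,0,4]},{"fingers":-1,"travel":[0,0,0.0002],"rot":[0,0,8]},{"fingers":-1,"travel":[0,0,0.0002],"rot":[0,0,8]}])

```text
time: 12.37
tcp_pos: [0.4727, 0.3806, 0.229]
orientation: [-0.001, 0.971, -0.241, 0.001]
wrist_force: [1.7, -0.9, 5.2]
opening: 0.0346
```

```bash
python3 st.py
```

```text
12.3667 tcp [0.4727 0.3806 0.229 ] F [ 1.7 -0.9  5.2] M [-0.216 -0.224  0.057] op 0.0346 q6 [ 0.628  0.502  1.773 -0.     0.864  2.685] yaw -117.84
```

Knob B turns freely the positive way, so I'll continue to the stop in one grip.

Emit:
apply_moves(deltas=[{"fingers":-1,"travel":[0,0,0.0003],"rot":[0,0,7]},{"fingers":-1,"travel":[0,0,0.0006],"rot":[0,0,14]},{"fingers":-1,"travel":[0,0,0.0009],"rot":[0,0,21]},{"fingers":-1,"travel":[0,0,0.0012],"rot":[0,0,28]},{"fingers":-1,"travel":[0,0,0.0015],"rot":[0,0,35]},{"fingers":-1,"travel":[0,0,0.0018],"rot":[0,0,42]},{"fingers":-1,"travel":[0,0,0.0021],"rot":[0,0,49]},{"fingers":-1,"travel":[0,0,0.0023],"rot":[0,0,56]}])

```text
time: 13.03
tcp_pos: [0.4728, 0.3816, 0.2314]
orientation: [-0.001, 0.97, 0.244, 0.002]
wrist_force: [0.7, 8.2, 4.6]
opening: 0.0346
```

Emit:
apply_moves(deltas=[{"fingers":-1,"travel":[0,0,0.0003],"rot":[0,0,7]},{"fingers":-1,"travel":[0,0,0.0006],"rot":[0,0,14]},{"fingers":-1,"travel":[0,0,0.0009],"rot":[0,0,21]},{"fingers":-1,"travel":[0,0,0.0012],"rot":[0,0,28]},{"fingers":-1,"travel":[0,0,0.0015],"rot":[0,0,35]},{"fingers":-1,"travel":[0,0,0.0018],"rot":[0,0,42]},{"fingers":-1,"travel":[0,0,0.0021],"rot":[0,0,49]},{"fingers":-1,"travel":[0,0,0.0023],"rot":[0,0,56]}])

```text
time: 13.7
tcp_pos: [0.4719, 0.382, 0.2336]
orientation: [-0.001, 0.742, 0.67, 0.002]
wrist_force: [-6.9, 13.5, 6.7]
opening: 0.0348
```

Emit:
apply_moves(deltas=[{"fingers":-1,"travel":[0,0,0.0003],"rot":[0,0,7]},{"fingers":-1,"travel":[0,0,0.0006],"rot":[0,0,14]},{"fingers":-1,"travel":[0,0,0.0009],"rot":[0,0,21]},{"fingers":-1,"travel":[0,0,0.0012],"rot":[0,0,28]},{"fingers":-1,"travel":[0,0,0.0015],"rot":[0,0,35]},{"fingers":-1,"travel":[0,0,0.0018],"rot":[0,0,42]},{"fingers":-1,"travel":[0,0,0.0021],"rot":[0,0,49]},{"fingers":-1,"travel":[0,0,0.0023],"rot":[0,0,56]}])

```text
time: 14.37
tcp_pos: [0.4711, 0.3817, 0.2358]
orientation: [-0.0, 0.34, 0.94, 0.001]
wrist_force: [-12.3, 10.7, 11.3]
opening: 0.0346
```

Emit:
apply_moves(deltas=[{"fingers":-1,"travel":[0,0,0.0003],"rot":[0,0,7]},{"fingers":-1,"travel":[0,0,0.0006],"rot":[0,0,14]},{"fingers":-1,"travel":[0,0,0.0009],"rot":[0,0,21]},{"fingers":-1,"travel":[0,0,0.0012],"rot":[0,0,28]},{"fingers":-1,"travel":[0,0,0.0015],"rot":[0,0,35]},{"fingers":-1,"travel":[0,0,0.0018],"rot":[0,0,42]},{"fingers":-1,"travel":[0,0,0.0021],"rot":[0,0,49]},{"fingers":-1,"travel":[0,0,0.0023],"rot":[0,0,56]}])

```text
time: 15.03
tcp_pos: [0.4708, 0.3809, 0.2381]
orientation: [-0.0, -0.141, 0.99, 0.001]
wrist_force: [-12.5, 2.9, 14.3]
opening: 0.0345
```

Emit:
apply_moves(deltas=[{"fingers":-1,"travel":[0,0,0.0003],"rot":[0,0,7]},{"fingers":-1,"travel":[0,0,0.0006],"rot":[0,0,14]},{"fingers":-1,"travel":[0,0,0.0009],"rot":[0,0,21]},{"fingers":-1,"travel":[0,0,0.0012],"rot":[0,0,28]},{"fingers":-1,"travel":[0,0,0.0015],"rot":[0,0,35]},{"fingers":-1,"travel":[0,0,0.0018],"rot":[0,0,42]},{"fingers":-1,"travel":[0,0,0.0021],"rot":[0,0,49]},{"fingers":-1,"travel":[0,0,0.0023],"rot":[0,0,56]}])

```text
time: 15.7
tcp_pos: [0.4714, 0.3801, 0.2404]
orientation: [0.0, -0.589, 0.808, 0.0]
wrist_force: [-6.0, -3.3, 14.9]
opening: 0.035
```

```bash
python3 st.py
```

```text
15.7 tcp [0.4714 0.3801 0.2404] F [-6.  -3.3 14.9] M [-0.656  1.266 -0.174] op 0.035 q6 [ 0.628  0.487  1.765  0.     0.889 -2.203] yaw 162.22
```

Emit:
apply_moves(deltas=[{"fingers":-1,"travel":[0,0,0.0003],"rot":[0,0,5]},{"fingers":-1,"travel":[0,0,0.0005],"rot":[0,0,10]},{"fingers":-1,"travel":[0,0,0.0005],"rot":[0,0,15]},{"fingers":-1,"travel":[0,0,0.0005],"rot":[0,0,15]}])

```text
time: 16.03
tcp_pos: [0.4717, 0.3808, 0.241]
orientation: [0.001, -0.689, 0.724, 0.0]
wrist_force: [-6.4, 1.7, 11.0]
opening: 0.0347
```

```bash
python3 st.py
```

```text
16.0333 tcp [0.4717 0.3808 0.241 ] F [-6.4  1.7 11. ] M [ 0.343  1.04  -0.523] op 0.0347 q6 [ 6.290e-01  4.870e-01  1.764e+00  1.000e-03  8.890e-01 -2.464e+00] yaw 177.17
```

Both knobs are at their stops. I'll back off, turn the gripper across the bar, and look from the scene camera.

Emit:
apply_moves(deltas=[{"fingers":1,"travel":[0,0,0],"rot":[0,0,0]},{"fingers":1,"travel":[0,0.0,0],"rot":[0,0,0]},{"fingers":1,"travel":[0,0,0.04],"rot":[0,0,0]},{"fingers":1,"travel":[0,0,0.08],"rot":[0,0,0]},{"fingers":1,"travel":[0,0,0.12],"rot":[0,0,-7]},{"fingers":1,"travel":[0,0,0.16],"rot":[0,0,-14]},{"fingers":1,"travel":[0,0,0.16],"rot":[0,0,-21]},{"fingers":1,"travel":[0,0,0.16],"rot":[0,0,-28]}])

```text
time: 16.7
tcp_pos: [0.4726, 0.3807, 0.4028]
orientation: [0.003, -0.489, 0.872, 0.0]
wrist_force: [0.0, 0.7, -1.2]
opening: 0.0854
```

Emit:
apply_moves(deltas=[{"fingers":1,"travel":[0.061,-0.127,0],"rot":[0,0,-56]},{"fingers":1,"travel":[0.061,-0.127,0],"rot":[0,0,-56]},{"fingers":1,"travel":[0.061,-0.127,0],"rot":[0,0,-56]},{"fingers":1,"travel":[0.061,-0.127,0],"rot":[0,0,-56]},{"fingers":1,"travel":[0.061,-0.127,0],"rot":[0,0,-56]},{"fingers":1,"travel":[0.061,-0.127,0],"rot":[0,0,-56]},{"fingers":1,"travel":[0.061,-0.127,0],"rot":[0,0,-56]},{"fingers":1,"travel":[0.061,-0.127,0],"rot":[0,0,-56]}])

```text
time: 17.37
tcp_pos: [0.533, 0.2528, 0.3996]
orientation: [0.0, -0.021, 1.0, -0.0]
wrist_force: [0.8, 0.6, -0.4]
opening: 0.0852
```

Emit:
apply_moves(deltas=[{"fingers":1,"travel":[0,0,0],"rot":[0,0,-56]},{"fingers":1,"travel":[0,0,0],"rot":[0,0,-56]},{"fingers":1,"travel":[0,0,0],"rot":[0,0,-56]},{"fingers":1,"travel":[0,0,0],"rot":[0,0,-56]},{"fingers":1,"travel":[0,0,0],"rot":[0,0,-56]},{"fingers":1,"travel":[0,0,0],"rot":[0,0,-56]},{"fingers":1,"travel":[0,0,0],"rot":[0,0,-56]},{"fingers":1,"travel":[0,0,0],"rot":[0,0,-56]}])

```text
time: 18.03
tcp_pos: [0.5328, 0.2531, 0.3997]
orientation: [0.0, 0.45, 0.893, 0.0]
wrist_force: [-0.0, 0.3, 0.0]
opening: 0.0856
```

Emit:
apply_moves(deltas=[{"fingers":1,"travel":[0,0,0],"rot":[0,0,-12]},{"fingers":1,"travel":[0,0,0],"rot":[0,0,-12]},{"fingers":1,"travel":[0,0,0],"rot":[0,0,-12]}])

```text
time: 18.28
tcp_pos: [0.5328, 0.2531, 0.3996]
orientation: [0.0, 0.54, 0.842, 0.0]
wrist_force: [-0.4, -0.4, 0.5]
opening: 0.0853
```

```bash
python3 st.py
python3 - <<'E'
from h import *
c=shot('wrist','w3');s=shot('scene','s3')
hh=cv2.cvtColor(c['color'],cv2.COLOR_RGB2HSV)
m=hh[...,2]<50; m[300:]=0
n,l,st,ce=cv2.connectedComponentsWithStats(m.astype(np.uint8))
for i in range(1,n):
  if st[i,4]>250:
    r=cv2.minAreaRect(np.argwhere(l==i)[:,::-1].astype(np.float32)); b=cv2.boxPoints(r); print(ce[i],st[i,4],onz(c,*ce[i],.171).round(4),[onz(c,*p,.171).round(3).tolist() for p in b])
crop=lambda x,y:cv2.resize(s['color'][y:y+70,x:x+70],None,fx=5.5,fy=5.5,interpolation=cv2.INTER_CUBIC)
w=cv2.resize(c['color'],(513,385))
cv2.imwrite('pics/c3.png',np.hstack([crop(265,190),crop(390,250)])[:,:,::-1])
E
```

```text
18.2833 tcp [0.5328 0.2531 0.3996] F [-0.4 -0.4  0.5] M [-0.     0.011  0.027] op 0.0853 q6 [ 0.392  0.313  1.617 -0.     1.211 -0.037] yaw 24.61
[510.89641288  28.03513909] 2732 [0.6484 0.464  0.171 ] [[0.599, 0.464, 0.171], [0.672, 0.497, 0.171], [0.697, 0.465, 0.171], [0.622, 0.43, 0.171]]
[279.46979038 191.05178792] 811 [0.5318 0.2576 0.171 ] [[0.515, 0.276, 0.171], [0.528, 0.282, 0.171], [0.549, 0.238, 0.171], [0.535, 0.231, 0.171]]
[181.2200213  245.52055378] 4695 [0.4652 0.1649 0.171 ] [[0.441, 0.089, 0.171], [0.431, 0.212, 0.171], [0.491, 0.221, 0.171], [0.508, 0.097, 0.171]]
[383.79918864 287.98782961] 493 [0.6757 0.208  0.171 ] [[0.672, 0.192, 0.171], [0.655, 0.222, 0.171], [0.68, 0.233, 0.171], [0.698, 0.204, 0.171]]
```

View pics/c3.png

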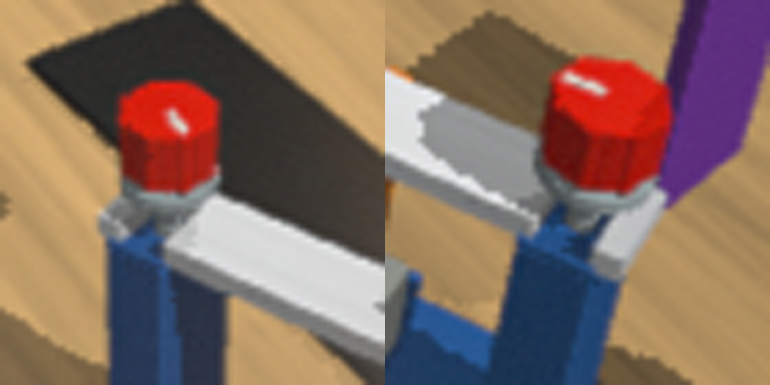

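View pics/w3.png

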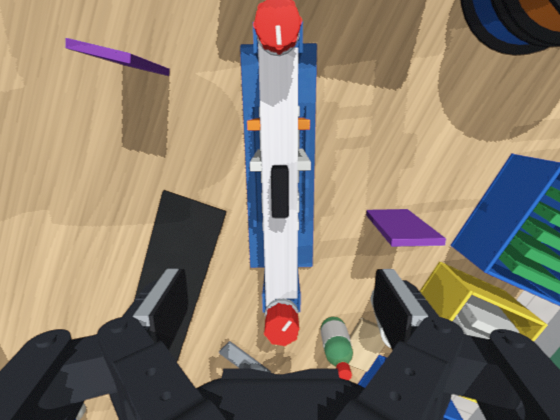

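Both slots are open towards the scene camera (+x side), and both knobs are raised. So the bar comes out towards the robot. I'll grip the handle.

Emit:
apply_moves(deltas=[{"fingers":1,"travel":[0,0.001,-0.04],"rot":[0,0,0.4]},{"fingers":1,"travel":[0,0.001,-0.08],"rot":[0,0,0.4]},{"fingers":1,"travel":[0,0.001,-0.12],"rot":[0,0,0.4]},{"fingers":1,"travel":[0,0.001,-0.15],"rot":[0,0,0.4]},{"fingers":1,"travel":[0,0.001,-0.179],"rot":[0,0,0.4]},{"fingers":-0.2,"travel":[0,0.001,-0.179],"rot":[0,0,0.4]},{"fingers":-1,"travel":[0,0.001,-0.179],"rot":[0,0,0.4]},{"fingers":-1,"travel":[0,0.001,-0.179],"rot":[0,0,0.4]}], grip_force=60)

```text
time: 19.05
tcp_pos: [0.5336, 0.2546, 0.2219]
orientation: [0.0, 0.535, 0.845, 0.001]
wrist_force: [0.7, 0.4, 0.1]
opening: 0.0517
```

Emit:
apply_moves(deltas=[{"fingers":-1,"travel":[0,0,0],"rot":[0,0,0]},{"fingers":-1,"travel":[0,0,0],"rot":[0,0,0]},{"fingers":-1,"travel":[0,0,0],"rot":[0,0,0]},{"fingers":-1,"travel":[0,0,0],"rot":[0,0,0]}])

```text
time: 19.38
tcp_pos: [0.5334, 0.2545, 0.2222]
orientation: [0.001, 0.535, 0.845, 0.001]
wrist_force: [-2.0, -1.7, 13.9]
opening: 0.0167
```

```bash
python3 st.py
```

```text
19.3833 tcp [0.5334 0.2545 0.2222] F [-2.  -1.7 13.9] M [-0.323  0.517  0.026] op 0.0167 q6 [ 0.394  0.491  1.815 -0.     0.833 -0.048] yaw 25.3
```

Emit:
apply_moves(deltas=[{"fingers":-1,"travel":[0,0,0.002],"rot":[0,0,0]},{"fingers":-1,"travel":[0,0,0.004],"rot":[0,0,0]},{"fingers":-1,"travel":[0,0,0.006],"rot":[0,0,0]},{"fingers":-1,"travel":[0,0,0.0075],"rot":[0,0,0]},{"fingers":-1,"travel":[0,0,0.0075],"rot":[0,0,0]},{"fingers":-1,"travel":[0,0,0.0075],"rot":[0,0,0]}])

```text
time: 19.88
tcp_pos: [0.5328, 0.2542, 0.2278]
orientation: [0.0, 0.535, 0.845, 0.0]
wrist_force: [-0.0, 0.2, -3.5]
opening: 0.0167
```

```bash
python3 st.py
```

```text
19.8833 tcp [0.5328 0.2542 0.2278] F [-0.   0.2 -3.5] M [ 0.017  0.015 -0.023] op 0.0167 q6 [ 0.394  0.484  1.811  0.     0.847 -0.047] yaw 25.29
```

Emit:
apply_moves(deltas=[{"fingers":-1,"travel":[0,0,0.002],"rot":[0,0,0]},{"fingers":-1,"travel":[-0.009,-0.0043,0.002],"rot":[0,0,0]},{"fingers":-1,"travel":[-0.018,-0.0085,0.002],"rot":[0,0,0]},{"fingers":-1,"travel":[-0.027,-0.0128,0.002],"rot":[0,0,0]}])

```text
time: 20.22
tcp_pos: [0.5044, 0.2408, 0.2296]
orientation: [-0.0, 0.535, 0.845, -0.0]
wrist_force: [0.3, 0.9, -2.6]
opening: 0.0169
```

Emit:
apply_moves(deltas=[{"fingers":-1,"travel":[-0.009,-0.0043,0],"rot":[0,0,0]},{"fingers":-1,"travel":[-0.018,-0.0085,0],"rot":[0,0,0]},{"fingers":-1,"travel":[-0.027,-0.0128,0],"rot":[0,0,0]},{"fingers":-1,"travel":[-0.036,-0.017,0],"rot":[0,0,0]},{"fingers":-1,"travel":[-0.045,-0.021,0],"rot":[0,0,0]},{"fingers":-1,"travel":[-0.045,-0.021,0],"rot":[0,0,0]}])

```text
time: 20.72
tcp_pos: [0.4587, 0.2195, 0.2297]
orientation: [-0.0, 0.535, 0.845, -0.001]
wrist_force: [0.5, 0.4, -2.6]
opening: 0.0168
```

```bash
python3 st.py
python3 - <<'E'
from h import *
a=shot('top','top1')
h=cv2.cvtColor(a['color'],cv2.COLOR_RGB2HSV)
cv2.imwrite('pics/t1.png',a['color'][120:400,60:500][:,:,::-1])
for thr in(40,55):
  m=(h[...,2]<thr); n,l,s,ce=cv2.connectedComponentsWithStats(m.astype(np.uint8))
  for i in range(1,n):
    if s[i,4]>1500: 
      r=cv2.minAreaRect(cv2.findContours((l==i).astype(np.uint8),0,2)[0][0]); print(thr,s[i],r,onz(a,*r[0],.008).round(4),[onz(a,*p,.008).round(3).tolist() for p in cv2.boxPoints(r)])
E
```

```text
20.7167 tcp [0.4587 0.2195 0.2297] F [ 0.5  0.4 -2.6] M [ 0.018 -0.013  0.02 ] op 0.0168 q6 [ 0.387  0.382  1.992 -0.     0.769 -0.055] yaw 25.29
40 [   0   93   81   89 5067] ((40.0, 137.0), (88.0, 80.0), 90.0) [0.7411 0.6067 0.008 ] [[0.85, 0.71, 0.008], [0.854, 0.513, 0.008], [0.633, 0.504, 0.008], [0.629, 0.7, 0.008]]
40 [ 156  210   56  210 5640] ((182.29698181152344, 314.7388916015625), (213.4955291748047, 34.80801010131836), 83.81138610839844) [0.3087 0.2423 0.008 ] [[0.564, 0.321, 0.008], [0.574, 0.235, 0.008], [0.059, 0.166, 0.008], [0.049, 0.249, 0.008]]
40 [ 222  235  129   47 4957] ((285.62115478515625, 258.0247497558594), (39.65488815307617, 127.18632507324219), 86.26860046386719) [ 0.4516 -0.0089  0.008 ] [[0.488, 0.152, 0.008], [0.514, -0.163, 0.008], [0.416, -0.17, 0.008], [0.39, 0.143, 0.008]]
40 [  37  244  107  176 6066] ((92.9699935913086, 337.21002197265625), (89.3782958984375, 177.76663208007812), 8.130102157592773) [0.2514 0.4576 0.008 ] [[0.055, 0.586, 0.008], [0.479, 0.543, 0.008], [0.452, 0.326, 0.008], [0.027, 0.373, 0.008]]
40 [ 504  245   42  172 5282] ((
[... 935 characters left out ...]
719, 257.9284973144531), (39.8718147277832, 127.9455795288086), 86.26860046386719) [ 0.4518 -0.0085  0.008 ] [[0.488, 0.154, 0.008], [0.514, -0.163, 0.008], [0.416, -0.171, 0.008], [0.39, 0.145, 0.008]]
55 [  35  244  110  176 7463] ((92.90220642089844, 337.2381896972656), (91.26062774658203, 178.50537109375), 8.285797119140625) [0.2514 0.4578 0.008 ] [[0.055, 0.589, 0.008], [0.481, 0.545, 0.008], [0.452, 0.323, 0.008], [0.026, 0.372, 0.008]]
55 [ 504  244   42  173 5336] ((523.73095703125, 329.5724182128906), (33.236663818359375, 171.35086059570312), 3.3664605617523193) [ 0.284  -0.6048  0.008 ] [[0.077, -0.549, 0.008], [0.498, -0.577, 0.008], [0.495, -0.662, 0.008], [0.073, -0.632, 0.008]]
```

View pics/t1.png

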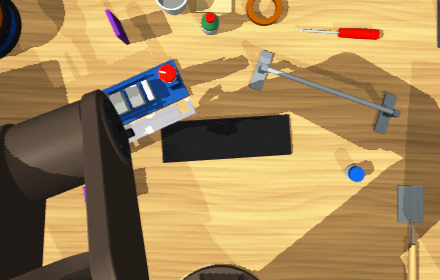

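The bar is clear of the knobs (white bar below the rack in the picture), and the mat has not moved. I'll cross-check the mat's corners in the wrist views.

Run:
```python
from h import *
for n,ps in(('w1',[(119,112),(202,127)]),('w3',[(164,190),(226,210)])):
  c=load(n); print(n,[onz(c,*p,.008).round(4).tolist() for p in ps])
s=load('s3');h=cv2.cvtColor(s['color'],cv2.COLOR_RGB2HSV)
m=(h[...,2]<60).astype(np.uint8); n,l,st,ce=cv2.connectedComponentsWithStats(m)
i=l[210,320]; 
s0=load('scene0'); print([onz(s0,*p,.008).round(4).tolist() for p in((300,191),(270,203))])
```

```text
w1 [[0.3918, 0.1497, 0.008], [0.4896, 0.1565, 0.008]]
w3 [[0.3926, 0.1519, 0.008], [0.4873, 0.1613, 0.008]]
[[0.4181, -0.1581, 0.008], [0.5182, -0.148, 0.008]]
```

Emit:
apply_moves(deltas=[{"fingers":-1,"travel":[0,0,0.03],"rot":[0,0,0]},{"fingers":-1,"travel":[0,0,0.06],"rot":[0,0,0]},{"fingers":-1,"travel":[0,0,0.085],"rot":[0,0,0]},{"fingers":-1,"travel":[0,0,0.085],"rot":[0,0,0]},{"fingers":-1,"travel":[-0.001,-0.03,0.085],"rot":[0,0,-3]},{"fingers":-1,"travel":[-0.002,-0.06,0.085],"rot":[0,0,-6]},{"fingers":-1,"travel":[-0.003,-0.09,0.085],"rot":[0,0,-9]},{"fingers":-1,"travel":[-0.004,-0.12,0.085],"rot":[0,0,-12]}])

```text
time: 21.43
tcp_pos: [0.4568, 0.0994, 0.3143]
orientation: [0.0, 0.621, 0.784, -0.0]
wrist_force: [0.5, 0.1, -3.0]
opening: 0.0167
```

Emit:
apply_moves(deltas=[{"fingers":-1,"travel":[-0.001,-0.03,0],"rot":[0,0,-3]},{"fingers":-1,"travel":[-0.002,-0.06,0],"rot":[0,0,-6]},{"fingers":-1,"travel":[-0.003,-0.085,0.0],"rot":[0,0,-8.5]},{"fingers":-1,"travel":[-0.003,-0.1045,0.0],"rot":[0,0,-8.5]},{"fingers":-1,"travel":[-0.003,-0.1045,-0.04],"rot":[0,0,-8.5]},{"fingers":-1,"travel":[-0.003,-0.1045,-0.08],"rot":[0,0,-8.5]},{"fingers":-1,"travel":[-0.003,-0.1045,-0.11],"rot":[0,0,-8.5]},{"fingers":-1,"travel":[-0.003,-0.1045,-0.11],"rot":[0,0,-8.5]}])

```text
time: 22.1
tcp_pos: [0.4512, -0.0041, 0.2001]
orientation: [-0.003, 0.677, 0.736, -0.002]
wrist_force: [-2.5, 0.3, -3.6]
opening: 0.0166
```

Emit:
apply_moves(deltas=[{"fingers":-1,"travel":[0,0,-0.04],"rot":[0,0,0]},{"fingers":-1,"travel":[0,0,-0.06],"rot":[0,0,0]},{"fingers":-1,"travel":[0,0,-0.06],"rot":[0,0,0]}])

```text
time: 22.35
tcp_pos: [0.4529, -0.0039, 0.1428]
orientation: [-0.002, 0.677, 0.736, -0.001]
wrist_force: [-2.3, -0.4, -3.1]
opening: 0.0167
```

```bash
python3 st.py; python3 -c "
from h import *
shot('wrist','w4')"
```

```text
22.35 tcp [ 0.4529 -0.0039  0.1428] F [-2.3 -0.4 -3.1] M [ 0.022  0.057 -0.032] op 0.0167 q6 [-0.076  0.472  2.177  0.     0.497 -0.159] yaw 4.79
```

View pics/w4.png

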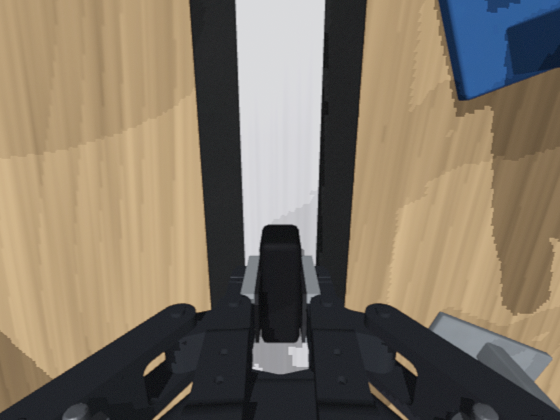

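The bar (236–326 px) is centred over the mat (190–367 px) and parallel to it, about 1.5 mm off. I'll lower it.

Emit:
apply_moves(deltas=[{"fingers":-1,"travel":[-0.0015,0,-0.02],"rot":[0,0,0]},{"fingers":-1,"travel":[-0.0015,0,-0.035],"rot":[0,0,0]},{"fingers":-1,"travel":[-0.0015,0,-0.043],"rot":[0,0,0]},{"fingers":-1,"travel":[-0.0015,0,-0.045],"rot":[0,0,0]},{"fingers":-1,"travel":[-0.0015,0,-0.045],"rot":[0,0,0]}])

```text
time: 22.82
tcp_pos: [0.4529, -0.0041, 0.1007]
orientation: [0.0, 0.677, 0.736, 0.0]
wrist_force: [0.2, -0.7, -2.7]
opening: 0.0168
```

```bash
python3 st.py
```

```text
22.8167 tcp [ 0.4529 -0.0041  0.1007] F [ 0.2 -0.7 -2.7] M [-0.003  0.025  0.026] op 0.0168 q6 [-0.076  0.557  2.201 -0.     0.383 -0.16 ] yaw 4.79
```

Emit:
apply_moves(deltas=[{"fingers":-1,"travel":[-0.0015,0,-0.001],"rot":[0,0,0]},{"fingers":-1,"travel":[-0.0015,0,-0.002],"rot":[0,0,0]},{"fingers":-1,"travel":[-0.0015,0,-0.003],"rot":[0,0,0]},{"fingers":-1,"travel":[-0.0015,0,-0.004],"rot":[0,0,0]},{"fingers":-1,"travel":[-0.0015,0,-0.004],"rot":[0,0,0]}])

```text
time: 23.23
tcp_pos: [0.4511, -0.0041, 0.0971]
orientation: [0.001, 0.677, 0.736, 0.0]
wrist_force: [-6.4, 0.8, 34.3]
opening: 0.0165
```

```bash
python3 st.py
```

```text
23.2333 tcp [ 0.4511 -0.0041  0.0971] F [-6.4  0.8 34.3] M [ 0.113  0.982 -0.011] op 0.0165 q6 [-0.076  0.563  2.207 -0.     0.37  -0.16 ] yaw 4.79
```

Contact at 34 N, so the bar is down. I'll ease off, release, rise and look at the rail.

Emit:
apply_moves(deltas=[{"fingers":-1,"travel":[0,0,0.0015],"rot":[0,0,0]},{"fingers":-0.2,"travel":[0,0,0.0025],"rot":[0,0,0]},{"fingers":0.2,"travel":[0,0,0.003],"rot":[0,0,0]},{"fingers":0.2,"travel":[0,0,0.003],"rot":[0,0,0]},{"fingers":0.2,"travel":[0,0,0.04],"rot":[0,0,0]},{"fingers":0.2,"travel":[0,0,0.08],"rot":[0,0,0]},{"fingers":0.2,"travel":[0,0,0.12],"rot":[0,0,0]},{"fingers":0.2,"travel":[0,0,0.16],"rot":[0,0,0]}])

```text
time: 23.9
tcp_pos: [0.4502, -0.004, 0.2574]
orientation: [-0.0, 0.677, 0.736, -0.0]
wrist_force: [2.2, -0.2, -0.6]
opening: 0.0514
```

Emit:
apply_moves(deltas=[{"fingers":0.2,"travel":[0.11,-0.13,0.12],"rot":[0,0,0]},{"fingers":0.2,"travel":[0.11,-0.13,0.12],"rot":[0,0,0]},{"fingers":0.2,"travel":[0.11,-0.13,0.12],"rot":[0,0,0]},{"fingers":0.2,"travel":[0.11,-0.13,0.12],"rot":[0,0,0]},{"fingers":0.2,"travel":[0.11,-0.13,0.12],"rot":[0,0,0]},{"fingers":0.2,"travel":[0.11,-0.13,0.12],"rot":[0,0,0]},{"fingers":0.2,"travel":[0.11,-0.13,0.12],"rot":[0,0,0]}])

```text
time: 24.48
tcp_pos: [0.5618, -0.1355, 0.3765]
orientation: [0.001, 0.678, 0.735, 0.0]
wrist_force: [-0.3, 0.4, -1.1]
opening: 0.051
```

```bash
python3 st.py; python3 -c "
from h import *
shot('wrist','w5');shot('top','t5');shot('scene','s5')"
```

```text
24.4833 tcp [ 0.5618 -0.1355  0.3765] F [-0.3  0.4 -1.1] M [ 0.049 -0.008  0.006] op 0.051 q6 [-0.289  0.312  1.677 -0.     1.151 -0.371] yaw 4.68
```

View pics/w5.png

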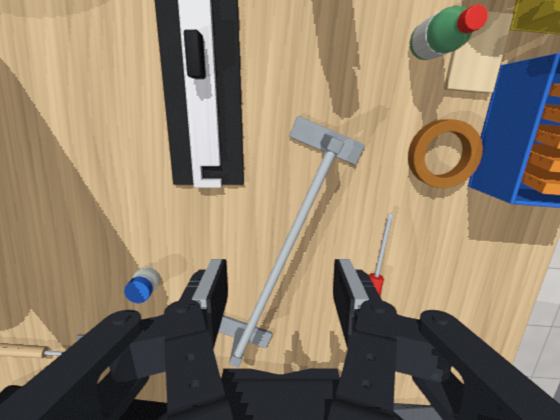

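The wrist view shows the bar centred on the mat. The rod runs from (334,148) to (237,360), and the driver at (383,250) is the nearest bystander on its far side. I'll fit the rod line in the wrist and top views.

Run:
```python
from h import *
for n,rows,x0,x1 in(('w5',range(175,310,5),lambda v:334-(v-148)*97/212-14,28),('top0',None,None,None),('t5',None,None,None)):
  c=load(n); hs=cv2.cvtColor(c['color'],cv2.COLOR_RGB2HSV).astype(int); pts=[]
  if n=='w5':
    for v in rows:
      a=int(x0(v)); s=hs[v,a:a+x1,1]; k=np.where(s<70)[0]
      if 5<=len(k)<=20: pts.append(onz(c,a+k.mean(),v,.066))
  else:
    for u in range(338,434,4):
      a=int(187+(u-322)*45/124-9); s=hs[a:a+18,u,1]; k=np.where(s<70)[0]
      if 2<=len(k)<=9: pts.append(onz(c,u,a+k.mean(),.066))
  pts=np.array(pts)
  if len(pts)<4: print(n,'few',len(pts)); continue
  vx,vy,px,py=cv2.fitLine(pts[:,:2].astype(np.float32),cv2.DIST_HUBER,0,.01,.01).ravel()
  r=(pts[:,0]-px)*vy-(pts[:,1]-py)*vx
  t=(-.2-py)/vy
  print(n,len(pts),'ang',np.degrees(np.arctan2(abs(vy),vx*np.sign(vy))).round(2),'x at y=-.2',round(px+t*vx,4),'rms',r.std().round(4), pts[:,1].min().round(3),pts[:,1].max().round(3))
w=load('w5')
print('foot',onz(w,326,140,.012),onz(w,245,334,.012), 'post tops', onz(w,335,146,.066),onz(w,237,360,.066))
t=load('top0');print('top rod ends',onz(t,322,187,.066),onz(t,457,234,.066), onz(t,320,191,.01),onz(t,446,233,.01))
# panels in w3 / w2 not needed: predicted tops
import numpy as np
A=np.array([.5924,.1262]);B=np.array([.4715,.3812]);y=(B-A)/np.linalg.norm(B-A);C=(A+B)/2;print('rack yaw y',np.degrees(np.arctan2(*y[::-1])),C,C+.063*y,C+.021*y)
w3=load('w3')
x=np.array([y[1],-y[0]])
for d in(.063,.021):
  for e in(-.032,.032): print(d,e,proj(w3,[*(C+d*y+e*x),.132]))
```

```text
w5 27 ang 72.02 x at y=-.2 0.587 rms 0.0002 -0.312 -0.127
top0 24 ang 71.85 x at y=-.2 0.5887 rms 0.0004 -0.348 -0.129
t5 15 ang 69.11 x at y=-.2 0.5859 rms 0.0065 -0.348 -0.129
foot [ 0.62089998 -0.08906911  0.012     ] [ 0.52909701 -0.40406623  0.012     ] post tops [ 0.62419333 -0.09120904  0.066     ] [ 0.523116   -0.40693904  0.066     ]
top rod ends [ 0.62360785 -0.09035062  0.066     ] [ 0.51799627 -0.41281787  0.066     ] [ 0.61994015 -0.09194871  0.01      ] [ 0.52071632 -0.4091199   0.01      ]
rack yaw y 115.36645558192461 [0.53195 0.2537 ] [0.50496041 0.31062593] [0.52295347 0.27267531]
0.063 -0.032 (np.float64(245.82464250886673), np.float64(125.60791010835997))
0.063 0.032 (np.float64(308.6437758645839), np.float64(124.82149164282619))
0.021 -0.032 (np.float64(247.56145476654422), np.float64(166.6723936942098))
0.021 0.032 (np.float64(308.06810574983353), np.float64(165.93024308644283))
```

Rod: passes (0.5875, −0.2) at 72° (wrist and top agree within 2 mm), middle (0.572, −0.249). The predicted panel tops match w3. Now I'll pick the orange panel at (0.505, 0.311).

Emit:
apply_moves(deltas=[{"fingers":-0.25,"travel":[-0.028,0.223,0],"rot":[0,0,-35]},{"fingers":-0.25,"travel":[-0.028,0.223,0],"rot":[0,0,-35]},{"fingers":-0.25,"travel":[-0.028,0.223,0],"rot":[0,0,-35]},{"fingers":-0.25,"travel":[-0.028,0.223,0],"rot":[0,0,-35]},{"fingers":-0.25,"travel":[-0.028,0.223,0],"rot":[0,0,-35]},{"fingers":-0.25,"travel":[-0.028,0.223,0],"rot":[0,0,-35]},{"fingers":-0.25,"travel":[-0.028,0.223,0],"rot":[0,0,-35]},{"fingers":-0.25,"travel":[-0.028,0.223,0],"rot":[0,0,-35]}], grip_force=30)

```text
time: 25.3
tcp_pos: [0.5312, 0.0914, 0.3751]
orientation: [-0.0, 0.866, 0.5, -0.001]
wrist_force: [0.3, -0.6, -1.2]
opening: 0.0319
```

Emit:
apply_moves(deltas=[{"fingers":-0.25,"travel":[-0.028,0.223,-0.05],"rot":[0,0,-34.3]},{"fingers":-0.25,"travel":[-0.028,0.223,-0.05],"rot":[0,0,-34.3]},{"fingers":-0.25,"travel":[-0.028,0.223,-0.05],"rot":[0,0,-34.3]},{"fingers":-0.25,"travel":[-0.028,0.223,-0.05],"rot":[0,0,-34.3]},{"fingers":-0.25,"travel":[-0.028,0.223,-0.05],"rot":[0,0,-34.3]},{"fingers":-0.25,"travel":[-0.028,0.223,-0.05],"rot":[0,0,-34.3]},{"fingers":-0.25,"travel":[-0.028,0.223,-0.05],"rot":[0,0,-34.3]},{"fingers":-0.25,"travel":[-0.028,0.223,-0.05],"rot":[0,0,-34.3]}])

```text
time: 25.97
tcp_pos: [0.5037, 0.313, 0.3244]
orientation: [0.0, 0.975, 0.222, -0.001]
wrist_force: [-0.8, -0.6, 0.3]
opening: 0.0319
```

```bash
python3 st.py
python3 - <<'E'
from h import *
c=shot('wrist','w6'); h=cv2.cvtColor(c['color'],cv2.COLOR_RGB2HSV)
m=(h[...,0]>8)&(h[...,0]<20)&(h[...,1]>200)&(h[...,2]>170)
n,l,st,ce=cv2.connectedComponentsWithStats(m.astype(np.uint8))
for i in range(1,n):
  if st[i,4]>100: print(ce[i],st[i],onz(c,*ce[i],.132).round(4))
print(proj(c,[.505,.3106,.132]),proj(c,[.523,.2727,.132]))
E
```

```text
25.9667 tcp [0.5037 0.313  0.3244] F [-0.8 -0.6  0.3] M [-0.002  0.037  0.018] op 0.0319 q6 [0.505 0.381 1.706 0.    1.056 1.627] yaw -64.31
(np.float64(284.5110239287128), np.float64(205.70305041940313)) (np.float64(333.6704166444615), np.float64(206.00887613566377))
```

View pics/w6.png

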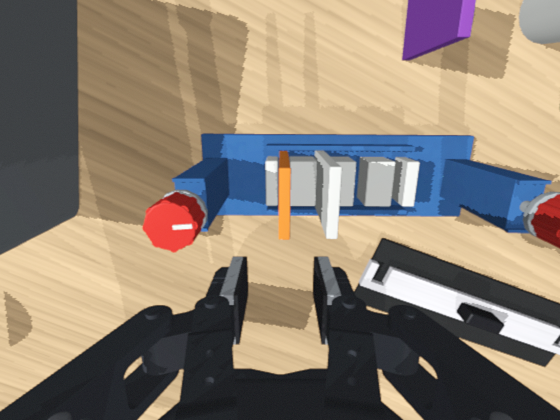

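The wrist view confirms orange at (284,205) and white at (331,205) where predicted. I'll descend on orange.

Emit:
apply_moves(deltas=[{"fingers":-0.25,"travel":[0.001,-0.002,-0.04],"rot":[0,0,0]},{"fingers":-0.25,"travel":[0.001,-0.002,-0.08],"rot":[0,0,0]},{"fingers":-0.25,"travel":[0.001,-0.002,-0.12],"rot":[0,0,0]},{"fingers":-0.25,"travel":[0.001,-0.002,-0.14],"rot":[0,0,0]},{"fingers":-0.25,"travel":[0.001,-0.002,-0.153],"rot":[0,0,0]},{"fingers":-1,"travel":[0.001,-0.002,-0.153],"rot":[0,0,0]},{"fingers":-1,"travel":[0.001,-0.002,-0.153],"rot":[0,0,0]},{"fingers":-1,"travel":[0.001,-0.002,-0.153],"rot":[0,0,0]}])

```text
time: 26.68
tcp_pos: [0.5061, 0.3083, 0.1728]
orientation: [0.0, 0.975, 0.22, -0.0]
wrist_force: [0.7, -1.2, -1.5]
opening: 0.0092
```

Emit:
apply_moves(deltas=[{"fingers":-1,"travel":[0,0,0],"rot":[0,0,0]},{"fingers":-1,"travel":[0,0,0],"rot":[0,0,0]},{"fingers":-1,"travel":[0,0,0],"rot":[0,0,0]}])

```text
time: 26.93
tcp_pos: [0.506, 0.309, 0.1732]
orientation: [0.0, 0.975, 0.221, 0.0]
wrist_force: [3.8, -7.8, -1.7]
opening: 0.0095
```

```bash
python3 st.py
```

```text
26.9333 tcp [0.506  0.309  0.1732] F [ 3.8 -7.8 -1.7] M [-0.68  -0.227  0.053] op 0.0095 q6 [ 4.970e-01  5.600e-01  1.844e+00 -1.000e-03  7.380e-01  1.624e+00] yaw -64.51
```

Emit:
apply_moves(deltas=[{"fingers":-1,"travel":[0,0,0.03],"rot":[0,0,0]},{"fingers":-1,"travel":[0,0,0.06],"rot":[0,0,0]},{"fingers":-1,"travel":[0,0,0.1],"rot":[0,0,0]},{"fingers":-1,"travel":[0,0,0.14],"rot":[0,0,0]},{"fingers":-1,"travel":[0,0,0.18],"rot":[0,0,0]},{"fingers":-1,"travel":[0,0,0.22],"rot":[0,0,0]},{"fingers":-1,"travel":[0,0,0.22],"rot":[0,0,0]}])

```text
time: 27.52
tcp_pos: [0.5078, 0.3108, 0.4016]
orientation: [-0.002, 0.975, 0.221, 0.006]
wrist_force: [1.0, 0.6, -0.7]
opening: 0.0098
```

Emit:
apply_moves(deltas=[{"fingers":-1,"travel":[0.026,-0.3,0],"rot":[0,0,23]},{"fingers":-1,"travel":[0.026,-0.3,0],"rot":[0,0,23]},{"fingers":-1,"travel":[0.026,-0.3,0],"rot":[0,0,23]},{"fingers":-1,"travel":[0.026,-0.3,0],"rot":[0,0,23]},{"fingers":-1,"travel":[0.026,-0.3,0],"rot":[0,0,23]},{"fingers":-1,"travel":[0.026,-0.3,0],"rot":[0,0,23]},{"fingers":-1,"travel":[0.026,-0.3,0],"rot":[0,0,23]},{"fingers":-1,"travel":[0.026,-0.3,0],"rot":[0,0,23]}])

```text
time: 28.18
tcp_pos: [0.5315, 0.006, 0.3934]
orientation: [0.001, 0.912, 0.41, 0.0]
wrist_force: [0.7, 0.7, -0.7]
opening: 0.0095
```

Emit:
apply_moves(deltas=[{"fingers":-1,"travel":[0.026,-0.3,0],"rot":[0,0,23.5]},{"fingers":-1,"travel":[0.026,-0.3,0],"rot":[0,0,23.5]},{"fingers":-1,"travel":[0.026,-0.3,0],"rot":[0,0,23.5]},{"fingers":-1,"travel":[0.026,-0.3,0],"rot":[0,0,23.5]},{"fingers":-1,"travel":[0.026,-0.3,0],"rot":[0,0,23.5]},{"fingers":-1,"travel":[0.026,-0.3,0],"rot":[0,0,23.5]},{"fingers":-1,"travel":[0.026,-0.3,0],"rot":[0,0,23.5]},{"fingers":-1,"travel":[0.026,-0.3,0],"rot":[0,0,23.5]}])

```text
time: 28.85
tcp_pos: [0.5573, -0.2941, 0.3932]
orientation: [0.001, 0.809, 0.587, -0.0]
wrist_force: [-0.5, -0.3, -1.0]
opening: 0.0091
```

Emit:
apply_moves(deltas=[{"fingers":-1,"travel":[0,0,-0.04],"rot":[-1.85,-5.7,0]},{"fingers":-1,"travel":[0,0,-0.08],"rot":[-3.71,-11.41,0]},{"fingers":-1,"travel":[0,0,-0.12],"rot":[-3.71,-11.41,0]},{"fingers":-1,"travel":[0,0,-0.12],"rot":[-3.71,-11.41,0]}])

```text
time: 29.18
tcp_pos: [0.5545, -0.289, 0.2686]
orientation: [0.083, 0.805, 0.584, 0.061]
wrist_force: [-1.2, 0.6, -1.7]
opening: 0.0094
```

```bash
python3 st.py
python3 - <<'E'
from h import *
s=arm.read_state();m=rot(s['orientation']).as_matrix();print(m.round(3))
th=np.arccos(-m[2,2]); y=m[:,1]; M=np.array([.572,-.249]);u=np.array([.309,.951]);n=np.array([.951,-.309])
d=s['tcp_pos'][:2]-M; print('tilt',np.degrees(th),'s',d@u,'a',d@n,'tilt along n',np.degrees(np.arcsin(m[:2,2]@n)),'along u',np.degrees(np.arcsin(m[:2,2]@u)))
E
```

```text
29.1833 tcp [ 0.5545 -0.289   0.2686] F [-1.2  0.6 -1.7] M [0.066 0.158 0.005] op 0.0094 q6 [-0.553  0.409  1.838  0.077  0.694 -0.291] yaw -18.07
[[ 0.31   0.93   0.196]
 [ 0.951 -0.304 -0.063]
 [ 0.001  0.206 -0.979]]
tilt 11.863318508321447 s -0.043498041268744854 a -0.004306370711380461 tilt along n 11.862575336954198 along u 0.02759778669739823
```

Emit:
apply_moves(deltas=[{"fingers":-1,"travel":[0.004,-0.001,-0.03],"rot":[0,0,0]},{"fingers":-1,"travel":[0.004,-0.001,-0.06],"rot":[0,0,0]},{"fingers":-1,"travel":[0.004,-0.001,-0.085],"rot":[0,0,0]},{"fingers":-1,"travel":[0.004,-0.001,-0.1],"rot":[0,0,0]},{"fingers":-1,"travel":[0.004,-0.001,-0.105],"rot":[0,0,0]},{"fingers":-1,"travel":[0.004,-0.001,-0.105],"rot":[0,0,0]},{"fingers":-1,"travel":[0.004,-0.001,-0.105],"rot":[0,0,0]}])

```text
time: 29.77
tcp_pos: [0.5621, -0.2914, 0.1687]
orientation: [0.085, 0.805, 0.584, 0.062]
wrist_force: [0.0, 0.1, -0.8]
opening: 0.0093
```

```bash
cat > rl.py <<'E'
from h import *
s=arm.read_state();m=rot(s['orientation']).as_matrix()
M=np.array([.572,-.249]);u=np.array([.309,.951]);n=np.array([.951,-.309]);d=s['tcp_pos'][:2]-M
print('s %.4f a %.4f z %.4f tilt %.2f Fn %.1f Fu %.1f Fz %.1f'%(d@u,d@n,s['tcp_pos'][2],np.degrees(np.arcsin(m[:2,2]@n)),s['wrist_force'][:2]@n,s['wrist_force'][:2]@u,s['wrist_force'][2]),s['moment'].round(2))
E
python3 rl.py
```

```text
s -0.0434 a 0.0037 z 0.1687 tilt 12.05 Fn -0.0 Fu 0.1 Fz -0.8 [0.05 0.14 0.03]
```

Emit:
apply_moves(deltas=[{"fingers":-1,"travel":[-0.002,0.0006,-0.003],"rot":[0,0,0]},{"fingers":-1,"travel":[-0.004,0.0012,-0.006],"rot":[0,0,0]},{"fingers":-1,"travel":[-0.006,0.002,-0.008],"rot":[0,0,0]},{"fingers":-1,"travel":[-0.006,0.002,-0.0095],"rot":[0,0,0]},{"fingers":-1,"travel":[-0.006,0.002,-0.0095],"rot":[0,0,0]}])

```text
time: 30.18
tcp_pos: [0.5556, -0.289, 0.1582]
orientation: [0.084, 0.805, 0.584, 0.061]
wrist_force: [-0.1, 0.2, -1.1]
opening: 0.0099
```

```bash
python3 rl.py
```

```text
s -0.0431 a -0.0033 z 0.1582 tilt 11.99 Fn -0.1 Fu 0.2 Fz -1.1 [ 0.01  0.18 -0.02]
```

Emit:
apply_moves(deltas=[{"fingers":-1,"travel":[-0.001,0.0003,-0.001],"rot":[0,0,0]},{"fingers":-1,"travel":[-0.002,0.0006,-0.002],"rot":[0,0,0]},{"fingers":-1,"travel":[-0.002,0.0006,-0.002],"rot":[0,0,0]}])

```text
time: 30.43
tcp_pos: [0.5546, -0.2888, 0.1573]
orientation: [0.086, 0.805, 0.584, 0.062]
wrist_force: [-0.6, 1.5, 8.6]
opening: 0.0095
```

```bash
python3 rl.py
```

```text
s -0.0433 a -0.0042 z 0.1573 tilt 12.14 Fn -1.1 Fu 1.3 Fz 8.6 [ 0.25 -0.38  0.07]
```

Emit:
apply_moves(deltas=[{"fingers":-1,"travel":[0,0,0.001],"rot":[0,0,0]},{"fingers":-1,"travel":[-0.001,0.0003,0.001],"rot":[0,0,0]},{"fingers":-1,"travel":[-0.002,0.0006,0.001],"rot":[0,0,0]},{"fingers":-1,"travel":[-0.003,0.001,0.001],"rot":[0,0,0]},{"fingers":-1,"travel":[-0.003,0.001,0.001],"rot":[0,0,0]}])

```text
time: 30.85
tcp_pos: [0.5509, -0.2876, 0.1575]
orientation: [0.085, 0.805, 0.584, 0.062]
wrist_force: [0.7, -0.4, 2.3]
opening: 0.0094
```

```bash
python3 rl.py
```

```text
s -0.0432 a -0.0082 z 0.1575 tilt 12.03 Fn 0.8 Fu -0.2 Fz 2.3 [-0.13 -0.4   0.03]
```

Emit:
apply_moves(deltas=[{"fingers":-1,"travel":[-0.001,0.0003,0.0002],"rot":[0,0,0]},{"fingers":-1,"travel":[-0.0015,0.0005,0.0002],"rot":[0,0,0]},{"fingers":-1,"travel":[-0.0015,0.0005,0.0002],"rot":[0,0,0]}])

```text
time: 31.1
tcp_pos: [0.5498, -0.2872, 0.1576]
orientation: [0.085, 0.805, 0.584, 0.062]
wrist_force: [5.9, -1.7, -3.0]
opening: 0.0093
```

```bash
python3 rl.py
```

```text
s -0.0432 a -0.0093 z 0.1576 tilt 12.07 Fn 6.2 Fu 0.2 Fz -3.0 [-0.2  -0.89 -0.01]
```

Contact with both table and rod. I'll release gently and back out along the tool axis.

Emit:
apply_moves(deltas=[{"fingers":-0.72,"travel":[0,0,0],"rot":[0,0,0]},{"fingers":-0.65,"travel":[0,0,0],"rot":[0,0,0]},{"fingers":-0.5,"travel":[0,0,0],"rot":[0,0,0]},{"fingers":-0.4,"travel":[0,0,0],"rot":[0,0,0]},{"fingers":-0.4,"travel":[-0.004,0.0013,0.02],"rot":[0,0,0]},{"fingers":-0.4,"travel":[-0.01,0.0032,0.05],"rot":[0,0,0]},{"fingers":-0.4,"travel":[-0.018,0.0058,0.09],"rot":[0,0,0]},{"fingers":-0.4,"travel":[-0.026,0.0084,0.13],"rot":[0,0,0]}])

```text
time: 31.77
tcp_pos: [0.5223, -0.2781, 0.288]
orientation: [0.083, 0.805, 0.585, 0.061]
wrist_force: [1.3, -0.3, -0.2]
opening: 0.0257
```

Emit:
apply_moves(deltas=[{"fingers":-0.25,"travel":[-0.005,0.04,0.04],"rot":[1.85,5.7,0]},{"fingers":-0.25,"travel":[-0.005,0.08,0.08],"rot":[3.71,11.41,0]},{"fingers":-0.25,"travel":[-0.005,0.12,0.08],"rot":[3.71,11.41,0]},{"fingers":-0.25,"travel":[-0.005,0.12,0.08],"rot":[3.71,11.41,0]}])

```text
time: 32.1
tcp_pos: [0.5189, -0.1569, 0.3696]
orientation: [0.0, 0.809, 0.588, 0.0]
wrist_force: [0.4, 0.7, 0.3]
opening: 0.0324
```

```bash
python3 st.py
python3 - <<'E'
from h import *
w=shot('wrist','w7')['color'];s=shot('scene','s7')['color'];shot('top','t7')
a=cv2.resize(s[120:260,160:320],(480,420)); b=w[:, 120:440]
cv2.imwrite('pics/c7.png',np.hstack([a,b])[:,:,::-1])
E
```

```text
32.1 tcp [ 0.5189 -0.1569  0.3696] F [0.4 0.7 0.3] M [-0.029 -0.041 -0.006] op 0.0324 q6 [-0.35   0.264  1.763  0.     1.114 -0.035] yaw -18.04
```

View pics/c7.png

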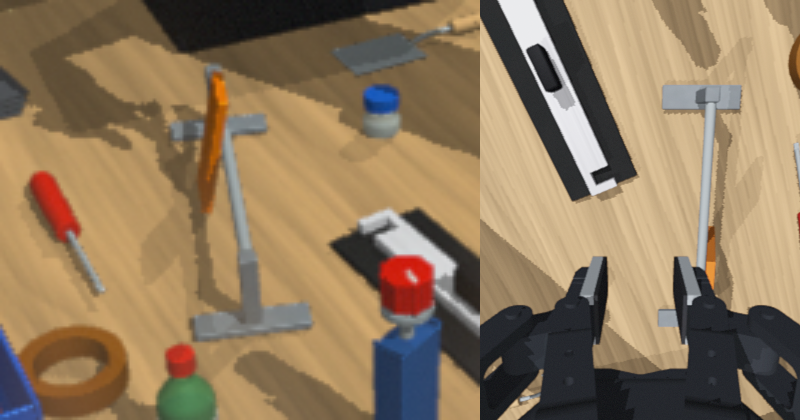

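Orange is leaning against the rod (left part: (215,140); right part: orange at the rod's far side, (712,245)). Now the white panel at (0.523, 0.272).

Emit:
apply_moves(deltas=[{"fingers":-0.25,"travel":[0.002,0.215,0],"rot":[0,0,-23]},{"fingers":-0.25,"travel":[0.002,0.215,0],"rot":[0,0,-23]},{"fingers":-0.25,"travel":[0.002,0.215,0],"rot":[0,0,-23]},{"fingers":-0.25,"travel":[0.002,0.215,0],"rot":[0,0,-23]},{"fingers":-0.25,"travel":[0.002,0.215,0],"rot":[0,0,-23]},{"fingers":-0.25,"travel":[0.002,0.215,0],"rot":[0,0,-23]},{"fingers":-0.25,"travel":[0.002,0.215,0],"rot":[0,0,-23]},{"fingers":-0.25,"travel":[0.002,0.215,0],"rot":[0,0,-23]}])

```text
time: 32.92
tcp_pos: [0.5202, 0.0568, 0.3668]
orientation: [-0.0, 0.91, 0.415, -0.001]
wrist_force: [-0.2, -0.5, 0.0]
opening: 0.0324
```

Emit:
apply_moves(deltas=[{"fingers":-0.25,"travel":[0.003,0.214,-0.06],"rot":[0,0,-23.5]},{"fingers":-0.25,"travel":[0.003,0.214,-0.06],"rot":[0,0,-23.5]},{"fingers":-0.25,"travel":[0.003,0.214,-0.06],"rot":[0,0,-23.5]},{"fingers":-0.25,"travel":[0.003,0.214,-0.06],"rot":[0,0,-23.5]},{"fingers":-0.25,"travel":[0.003,0.214,-0.06],"rot":[0,0,-23.5]},{"fingers":-0.25,"travel":[0.003,0.214,-0.06],"rot":[0,0,-23.5]},{"fingers":-0.25,"travel":[0.003,0.214,-0.06],"rot":[0,0,-23.5]},{"fingers":-0.25,"travel":[0.003,0.214,-0.06],"rot":[0,0,-23.5]}])

```text
time: 33.58
tcp_pos: [0.5235, 0.2701, 0.3062]
orientation: [0.0, 0.975, 0.221, -0.001]
wrist_force: [0.2, -0.9, 0.3]
opening: 0.0319
```

```bash
python3 st.py
```

```text
33.5833 tcp [0.5235 0.2701 0.3062] F [ 0.2 -0.9  0.3] M [ 0.006  0.007 -0.014] op 0.0319 q6 [ 0.425  0.394  1.736 -0.     1.014  1.55 ] yaw -64.45
```

Descend .1335 (to 0.173) and grip.

Emit:
apply_moves(deltas=[{"fingers":-0.25,"travel":[0,0.001,-0.04],"rot":[0,0,0]},{"fingers":-0.25,"travel":[0,0.001,-0.08],"rot":[0,0,0]},{"fingers":-0.25,"travel":[0,0.001,-0.11],"rot":[0,0,0]},{"fingers":-0.25,"travel":[0,0.001,-0.133],"rot":[0,0,0]},{"fingers":-0.25,"travel":[0,0.001,-0.133],"rot":[0,0,0]},{"fingers":-1,"travel":[0,0.001,-0.133],"rot":[0,0,0]},{"fingers":-1,"travel":[0,0.001,-0.133],"rot":[0,0,0]},{"fingers":-1,"travel":[0,0.001,-0.133],"rot":[0,0,0]}])

```text
time: 34.25
tcp_pos: [0.5245, 0.2711, 0.1764]
orientation: [-0.0, 0.975, 0.22, 0.001]
wrist_force: [-0.5, 0.9, -1.8]
opening: 0.0097
```

Emit:
apply_moves(deltas=[{"fingers":-1,"travel":[0,0,0],"rot":[0,0,0]},{"fingers":-1,"travel":[0,0,0],"rot":[0,0,0]},{"fingers":-1,"travel":[0,0,0],"rot":[0,0,0]}])

```text
time: 34.5
tcp_pos: [0.524, 0.2717, 0.1758]
orientation: [-0.0, 0.975, 0.221, 0.001]
wrist_force: [-0.7, -1.9, 10.0]
opening: 0.0097
```

```bash
python3 st.py
```

```text
34.5 tcp [0.524  0.2717 0.1758] F [-0.7 -1.9 10. ] M [-0.193  0.106 -0.073] op 0.0097 q6 [ 0.427  0.552  1.85  -0.     0.736  1.553] yaw -64.5
```

Emit:
apply_moves(deltas=[{"fingers":-1,"travel":[0,0,0.03],"rot":[0,0,0]},{"fingers":-1,"travel":[0,0,0.06],"rot":[0,0,0]},{"fingers":-1,"travel":[0,0,0.1],"rot":[0,0,0]},{"fingers":-1,"travel":[0,0,0.14],"rot":[0,0,0]},{"fingers":-1,"travel":[0,0,0.18],"rot":[0,0,0]},{"fingers":-1,"travel":[0,0,0.22],"rot":[0,0,0]},{"fingers":-1,"travel":[0,0,0.22],"rot":[0,0,0]}])

```text
time: 35.08
tcp_pos: [0.5252, 0.2725, 0.4031]
orientation: [-0.001, 0.975, 0.221, 0.006]
wrist_force: [1.5, 1.3, -0.4]
opening: 0.0093
```

Emit:
apply_moves(deltas=[{"fingers":-1,"travel":[0.031,-0.239,0],"rot":[0,0,23.25]},{"fingers":-1,"travel":[0.031,-0.239,0],"rot":[0,0,23.25]},{"fingers":-1,"travel":[0.031,-0.239,0],"rot":[0,0,23.25]},{"fingers":-1,"travel":[0.031,-0.239,0],"rot":[0,0,23.25]},{"fingers":-1,"travel":[0.031,-0.239,0],"rot":[0,0,23.25]},{"fingers":-1,"travel":[0.031,-0.239,0],"rot":[0,0,23.25]},{"fingers":-1,"travel":[0.031,-0.239,0],"rot":[0,0,23.25]},{"fingers":-1,"travel":[0.031,-0.239,0],"rot":[0,0,23.25]}])

```text
time: 35.75
tcp_pos: [0.5544, 0.0301, 0.3947]
orientation: [0.0, 0.912, 0.411, 0.0]
wrist_force: [-0.3, 0.6, -1.4]
opening: 0.0097
```

Emit:
apply_moves(deltas=[{"fingers":-1,"travel":[0.031,-0.239,0],"rot":[0,0,23.25]},{"fingers":-1,"travel":[0.031,-0.239,0],"rot":[0,0,23.25]},{"fingers":-1,"travel":[0.031,-0.239,0],"rot":[0,0,23.25]},{"fingers":-1,"travel":[0.031,-0.239,0],"rot":[0,0,23.25]},{"fingers":-1,"travel":[0.031,-0.239,0],"rot":[0,0,23.25]},{"fingers":-1,"travel":[0.031,-0.239,0],"rot":[0,0,23.25]},{"fingers":-1,"travel":[0.031,-0.239,0],"rot":[0,0,23.25]},{"fingers":-1,"travel":[0.031,-0.239,0],"rot":[0,0,23.25]}])

```text
time: 36.42
tcp_pos: [0.5856, -0.2077, 0.3941]
orientation: [-0.0, 0.81, 0.587, -0.0]
wrist_force: [-0.3, 1.2, -1.1]
opening: 0.0097
```

Emit:
apply_moves(deltas=[{"fingers":-1,"travel":[0,0,-0.04],"rot":[-1.85,-5.7,0]},{"fingers":-1,"travel":[0,0,-0.08],"rot":[-3.71,-11.41,0]},{"fingers":-1,"travel":[0,0,-0.12],"rot":[-3.71,-11.41,0]},{"fingers":-1,"travel":[0,0,-0.12],"rot":[-3.71,-11.41,0]},{"fingers":-1,"travel":[0,0,-0.12],"rot":[-3.71,-11.41,0]}])

```text
time: 36.83
tcp_pos: [0.5829, -0.2033, 0.2706]
orientation: [0.081, 0.804, 0.585, 0.06]
wrist_force: [-0.7, 0.7, -1.3]
opening: 0.0092
```

```bash
python3 st.py; python3 rl.py
```

```text
36.8333 tcp [ 0.5829 -0.2033  0.2706] F [-0.7  0.7 -1.3] M [ 0.056  0.196 -0.01 ] op 0.0092 q6 [-0.393  0.396  1.853  0.027  0.691 -0.099] yaw -17.93
s 0.0469 a -0.0038 z 0.2706 tilt 11.60 Fn -0.9 Fu 0.5 Fz -1.3 [ 0.06  0.2  -0.01]
```

Emit:
apply_moves(deltas=[{"fingers":-1,"travel":[0.004,-0.001,-0.03],"rot":[0,0,0]},{"fingers":-1,"travel":[0.004,-0.001,-0.06],"rot":[0,0,0]},{"fingers":-1,"travel":[0.004,-0.001,-0.085],"rot":[0,0,0]},{"fingers":-1,"travel":[0.004,-0.001,-0.1],"rot":[0,0,0]},{"fingers":-1,"travel":[0.004,-0.001,-0.104],"rot":[0,0,0]},{"fingers":-1,"travel":[0.004,-0.001,-0.104],"rot":[0,0,0]},{"fingers":-1,"travel":[0.004,-0.001,-0.104],"rot":[0,0,0]}])

```text
time: 37.42
tcp_pos: [0.5905, -0.2072, 0.1721]
orientation: [0.085, 0.804, 0.585, 0.062]
wrist_force: [-0.3, -0.1, -1.2]
opening: 0.0096
```

Emit:
apply_moves(deltas=[{"fingers":-1,"travel":[-0.002,0.0006,-0.003],"rot":[0,0,0]},{"fingers":-1,"travel":[-0.004,0.0012,-0.006],"rot":[0,0,0]},{"fingers":-1,"travel":[-0.006,0.002,-0.008],"rot":[0,0,0]},{"fingers":-1,"travel":[-0.006,0.002,-0.008],"rot":[0,0,0]}])

```text
time: 37.75
tcp_pos: [0.5827, -0.2053, 0.1625]
orientation: [0.084, 0.805, 0.584, 0.061]
wrist_force: [-0.2, 0.1, -1.7]
opening: 0.0096
```

```bash
python3 rl.py
```

```text
s 0.0448 a -0.0033 z 0.1625 tilt 11.97 Fn -0.3 Fu 0.0 Fz -1.7 [0.07 0.16 0.  ]
```

Emit:
apply_moves(deltas=[{"fingers":-1,"travel":[-0.001,0.0003,-0.001],"rot":[0,0,0]},{"fingers":-1,"travel":[-0.002,0.0006,-0.002],"rot":[0,0,0]},{"fingers":-1,"travel":[-0.002,0.0006,-0.003],"rot":[0,0,0]},{"fingers":-1,"travel":[-0.002,0.0006,-0.003],"rot":[0,0,0]}])

```text
time: 38.08
tcp_pos: [0.582, -0.2053, 0.161]
orientation: [0.086, 0.805, 0.584, 0.062]
wrist_force: [-5.8, 3.1, 22.9]
opening: 0.0093
```

```bash
python3 rl.py
```

```text
s 0.0446 a -0.0040 z 0.1610 tilt 12.15 Fn -6.4 Fu 1.1 Fz 22.9 [0.27 0.55 0.  ]
```

Emit:
apply_moves(deltas=[{"fingers":-1,"travel":[0,0,0.0022],"rot":[0,0,0]},{"fingers":-1,"travel":[-0.001,0.0003,0.0022],"rot":[0,0,0]},{"fingers":-1,"travel":[-0.002,0.0006,0.0022],"rot":[0,0,0]},{"fingers":-1,"travel":[-0.003,0.001,0.0022],"rot":[0,0,0]},{"fingers":-1,"travel":[-0.003,0.001,0.0022],"rot":[0,0,0]}])

```text
time: 38.5
tcp_pos: [0.5779, -0.2038, 0.1614]
orientation: [0.084, 0.805, 0.584, 0.061]
wrist_force: [-0.7, 0.0, -1.0]
opening: 0.0095
```

```bash
python3 rl.py
```

```text
s 0.0448 a -0.0084 z 0.1614 tilt 11.96 Fn -0.7 Fu -0.2 Fz -1.0 [ 0.05  0.19 -0.  ]
```

Emit:
apply_moves(deltas=[{"fingers":-1,"travel":[-0.001,0.0003,0],"rot":[0,0,0]},{"fingers":-1,"travel":[-0.001,0.0003,0],"rot":[0,0,0]}])

```text
time: 38.67
tcp_pos: [0.5771, -0.2036, 0.1615]
orientation: [0.084, 0.805, 0.584, 0.061]
wrist_force: [-0.3, -0.8, -0.6]
opening: 0.0095
```

```bash
python3 rl.py
```

```text
s 0.0448 a -0.0092 z 0.1615 tilt 11.97 Fn -0.0 Fu -0.9 Fz -0.6 [ 0.01  0.19 -0.02]
```

Emit:
apply_moves(deltas=[{"fingers":-1,"travel":[-0.0007,0.0002,-0.0005],"rot":[0,0,0]},{"fingers":-1,"travel":[-0.0015,0.0005,-0.0005],"rot":[0,0,0]},{"fingers":-1,"travel":[-0.0015,0.0005,-0.0005],"rot":[0,0,0]}])

```text
time: 38.92
tcp_pos: [0.5763, -0.2034, 0.1614]
orientation: [0.085, 0.805, 0.584, 0.062]
wrist_force: [3.9, -2.0, -2.9]
opening: 0.0093
```

```bash
python3 rl.py
```

```text
s 0.0447 a -0.0100 z 0.1614 tilt 12.08 Fn 4.3 Fu -0.7 Fz -2.9 [-0.18 -0.59 -0.05]
```

Emit:
apply_moves(deltas=[{"fingers":-1,"travel":[0,0,-0.0005],"rot":[0,0,0]},{"fingers":-0.72,"travel":[0,0,-0.0005],"rot":[0,0,0]},{"fingers":-0.6,"travel":[0,0,-0.0005],"rot":[0,0,0]},{"fingers":-0.4,"travel":[0,0,0],"rot":[0,0,0]},{"fingers":-0.4,"travel":[-0.004,0.0013,0.02],"rot":[0,0,0]},{"fingers":-0.4,"travel":[-0.01,0.0032,0.05],"rot":[0,0,0]},{"fingers":-0.4,"travel":[-0.018,0.0058,0.09],"rot":[0,0,0]},{"fingers":-0.4,"travel":[-0.026,0.0084,0.13],"rot":[0,0,0]}])

```text
time: 39.58
tcp_pos: [0.5486, -0.1943, 0.2917]
orientation: [0.083, 0.805, 0.585, 0.061]
wrist_force: [1.4, -1.1, -0.2]
opening: 0.0258
```

Emit:
apply_moves(deltas=[{"fingers":-0.4,"travel":[-0.02,0.04,0.04],"rot":[1.85,5.7,0]},{"fingers":-0.4,"travel":[-0.04,0.08,0.08],"rot":[3.71,11.41,0]},{"fingers":-0.4,"travel":[-0.06,0.18,0.15],"rot":[3.71,11.41,0]},{"fingers":-0.4,"travel":[-0.06,0.18,0.15],"rot":[3.71,11.41,0]},{"fingers":-0.4,"travel":[-0.06,0.18,0.15],"rot":[3.71,11.41,0]},{"fingers":-0.4,"travel":[-0.06,0.18,0.15],"rot":[3.71,11.41,0]}])

```text
time: 40.08
tcp_pos: [0.4887, -0.0133, 0.4425]
orientation: [-0.0, 0.809, 0.588, -0.0]
wrist_force: [2.4, 0.2, -0.0]
opening: 0.0256
```

```bash
python3 st.py
python3 - <<'E'
from h import *
w=shot('wrist','w8')['color'];s=shot('scene','s8')['color'];t=shot('top','t8')['color']
a=cv2.resize(s[110:270,150:340],(475,400)); b=cv2.resize(t[140:300,200:330],(325,400))
cv2.imwrite('pics/c8.png',np.hstack([a,b])[:,:,::-1])
E
```

```text
40.0833 tcp [ 0.4887 -0.0133  0.4425] F [ 2.4  0.2 -0. ] M [-0.003 -0.014  0.047] op 0.0256 q6 [-0.089  0.126  1.759  0.     1.257  0.225] yaw -18.03
```

View pics/c8.png

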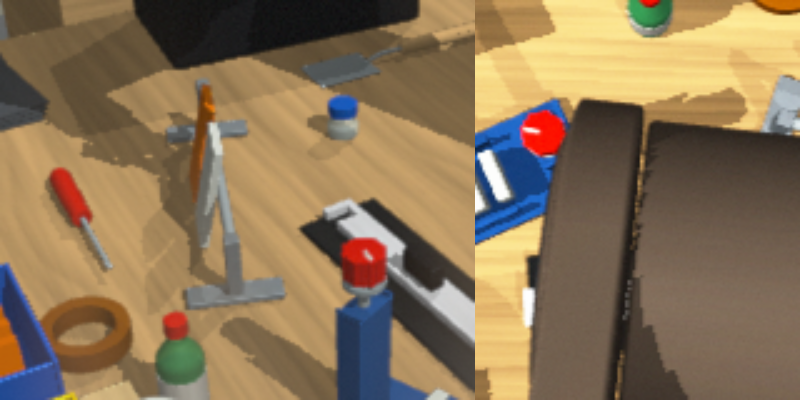

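View pics/w8.png

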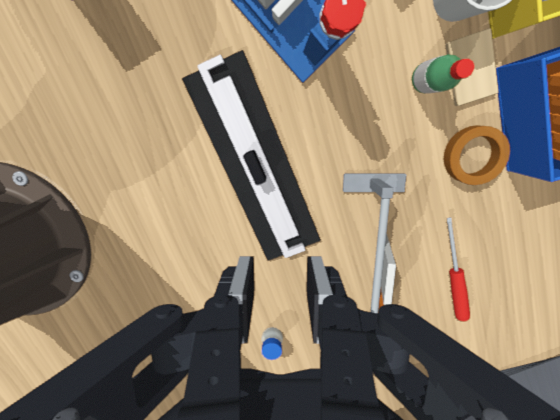

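Both panels lean against the rod on the far side, and the bar lies on the mat (top end (211,62), bottom (293,252)). A quick numeric check of bar against mat, then I'll hand in.

Run:
```python
from h import *
c=load('w8'); h=cv2.cvtColor(c['color'],cv2.COLOR_RGB2HSV)
roi=np.zeros(h.shape[:2],bool); roi[45:265,175:325]=1
blk=(h[...,2]<60)&roi; wh=(h[...,1]<40)&(h[...,2]>140)&roi
def big(m):
  n,l,s,_=cv2.connectedComponentsWithStats(m.astype(np.uint8)); i=1+np.argmax(s[1:,4]); return np.argwhere(l==i)[:,::-1]
bar=big(wh); mat=big(blk|wh)
def info(p,z):
  q=np.array([onz(c,u,v,z)[:2] for u,v in cv2.convexHull(p.astype(np.int32))[:,0]]).astype(np.float32)
  r=cv2.minAreaRect(q*1000); b=cv2.boxPoints(r); e=max([b[1]-b[0],b[2]-b[1]],key=np.linalg.norm); print(np.round(r[0],1),np.round(r[1],1),np.degrees(np.arctan2(e[1],e[0])).round(2)%180); return np.array(r[0]),e/np.linalg.norm(e)
bc,be=info(bar,.018); mc,me=info(mat,.008); d=bc-mc; print('along',d@me,'across',d[0]*me[1]-d[1]*me[0])
print(arm.close_job())
```

```text
[451.9  -3.1] [ 38.  325.3] 94.88
[452.3  -4.3] [ 97.1 331.9] 94.75
along -1.1815059129298788 across 0.24570682947683053
the job is handed in; nothing more can be done
None
```

The job is done and handed in at about 40 s of the 210 s allowed. The hand-in gave no verdict, so what follows rests on my own checks.

- **Knobs:** I felt which way each one gives. The knob at (0.592, 0.126) loosens clockwise seen from above and the one at (0.472, 0.381) counter-clockwise. Both were turned to their upper stops.
- **Bar:** I lifted it about 7 mm, drew it about 80 mm out towards the robot and laid it on the mat. The last measurement put it 0.2 mm off the mat's midline and 0.1° off parallel. The mat had not moved.
- **Panels:** Only orange (panel1) and white (panel4) were in the rack. Each was set down on the table on the far side of the rail, square to the rod and tipped 12° towards it. Each touched table and rod before release. There should be about 24 mm between them.

The last pictures show both panels leaning on the rod, and I moved no bystander or purple look-alike. I took no close-up measurement of the panels' tilt after release. Force stayed at or below 34 N in every reading I took. No check failed. The only disagreement was the top camera reading the knobs about 5 mm short in y, so I used the wrist camera and the gripping positions instead.

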